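# Stack the spare-part cartons on the tray for storage

## Robot

A 6-joint arm with a two-finger parallel gripper is mounted at the origin on the work surface. World frame = base frame: x ahead of the robot, y to its left, z up, the work surface at z = 0. Lengths are in m, angles in rad, forces in N, time in s.
With the tool pointing down it reaches from about 0.35 to 0.775 m from the base axis. Payload 7.3 kg.
Tool frame: the origin (TCP) lies at the very end of the fingers, on their centre line; the grasp point (between the pads) lies 19 mm behind it (robot.hold_point_z is the distance from the TCP to the grasp point, in m); z points along the fingers, y is the direction in which the jaws open and shut (so a half turn about z gives the same grasp; the last joint's range is limited). The gripper opens to 92 mm and grips with 3 to 60 N. Pads are 19 mm wide; open, the fingers measure 130 mm over their backs; the gripper's body (75 mm by 190 mm) begins 47 mm behind the grasp point.
Start: joints at [1.187, 0.342, 1.524, -0, 1.275, -0.146], TCP at [0.124, 0.51, 0.207] pointing down, gripper open.
Joint ranges: [-2.53, 2.53], [-0.77, 2.02], [0.04, 2.7], [-1, 4.14], [0.28, 2.66], [-3.11, 3.11]. Speed limits (rad/s): [2.57, 2.57, 3.14, 3.14, 3.14, 3.14].

## Interface

Orientations are given as [roll, pitch, yaw] about the fixed x, y, z axes, in that order (R = Rz(yaw) Ry(pitch) Rx(roll)).
In Python, from cell import monitor, viewer, robot gives the robot as it stands.
- The arm moves only by the tool move_arm, never from a script. Its argument "deltas" is a list of rows, each an object of numbers: "x", "y", "z": the shift along the tool's x, y, z in m; "wx", "wy", "wz": the turn, a rotation vector about the tool's x, y, z in degrees; "hand": the opening, from 0 (shut) to 1 (fully open). In form: [{"x": .., "y": .., "z": .., "wx": .., "wy": .., "wz": .., "hand": ..}, ...]. A call has 1 to 8 rows; each row is the pose to reach, as a shift and turn from the pose commanded when the call began, along the tool's axes at that moment; what a row does not reach only later rows make up. A row lasts 1/8 s, in which the tool goes at most 62.5 mm and 10.7 degrees, less where a joint would pass 70% of its speed; a pose out of reach is approached as far as the arm can. A call with a gripper value outside its range is refused whole. The fingers move at their own pace and stop on an object; "grip_force" is the grip in N (left out, the last holds). Time passes only in rows, so rows that repeat a pose let the fingers close. It gives the time, the measured TCP pose, the force and the opening at its end, in the units of the state.
- monitor.observe(): the state, without advancing time (a new reading comes with each control period).
- viewer.read_camera(name): name is "side" or "top" or "wrist"; returns the picture (384x512x3 uint8, red, green, blue); there is no depth.
- viewer.camera_params(name): a dict with "camera_matrix" (3x3 intrinsics, pixels), "k1" (the pictures are not rectified: a ray, as slopes to the right and down, at radius r is drawn at 1 + k1 r^2 times it, then the intrinsics apply), "R" (3x3) and "t" (3): a world point X has camera coordinates R X + t. Camera axes: x right, y down, z forward; pixel columns grow to the right and rows downward; lengths in m; the calibration is good to about 2 mm. A picture is of the moment at which its call begins: read the wrist's pose just before it. camera_params takes no time and is no camera call; for the wrist camera it gives the pose at the moment of the call.
- robot.hand_in(): hands the job in, once; it reports no verdict.
The state is a dict: "time": time; "qpos": joint angles; "qvel": joint speeds; "joint_efforts": joint torques, N m; "tool_pos": TCP position; "tool_rot": TCP orientation; "contact_force": force on the tool from outside, world axes, zero at the start; "torque": the same for the moment, N m; "opening": finger opening in m.
Only numpy, scipy, OpenCV 4.12 (cv2) and the standard library are available. Lean on these libraries where they do the work, as an engineer would, in place of code of your own. Each camera call takes 0.05 s, during which the arm holds its last target. There are 200 camera calls.

## Task

Clear up the workshop bench. First stand the used oil filter from the blue tray upright in the drip pan; then push the empty tray along the bench, without lifting it, until it lies squarely inside the yellow marked rectangle. Then stack every carton there is into one straight, square column on the middle of the tray (in any order, long sides along the tray's long side), and last of all set the red tin squarely on top, leaving the brake disc, alternator and wrench alone.

Things in the scene. Friction and masses are not known exactly. Their poses are not given: they have to be found in the camera images.
- bay: Yellow rectangle painted flat on the white bench, 168 mm (x) by 204 mm (y) inside its 12 mm lines; origin at its centre on the bench, its y axis along its long side. Nothing stands up from it.
- tray: Loose flat blue steel stacking tray, a solid slab 144 mm (x) by 180 mm (y) by 20 mm thick, 0.8 kg, flat top with no rim, with a black rubber rectangle 74 x 102 mm in the middle of its top, its long side along the tray's y. Origin at the centre of the underside. It slides on the bench when pushed at an edge with about 3 to 9 N.
- filter: Used oil filter: upright blue can, diameter 66 mm, 75 mm tall, 0.3 kg, paper band around it. Origin at the centre of its underside, z up its axis. It starts standing on the tray.
- pan: Fixed square dark steel drip pan, open on top, 120 x 120 mm outside, 25 mm tall, walls and floor 4 to 5 mm thick. Origin at the centre of its underside.
- tin: Red metal tin with a black seam and a grey plate on its lid, a closed box 60 mm (x) by 88 mm (y) by 40 mm tall, about 0.3 kg. Origin at the centre of its underside.
- disc: Bystander: steel brake disc lying flat, 150 mm across, 34 mm tall. Origin at the centre of its underside.
- alternator: Bystander: round aluminium alternator standing on end, 90 mm in diameter, 60 mm tall, pulley on top to 75 mm. Origin at the centre of its underside.
- wrench: Bystander: steel wrench lying flat on the bench, about 200 mm long.
- carton1: Closed brown parts carton with a yellow band around it, 60 mm (x) by 88 mm (y) by 36 mm tall, 0.15 to 0.45 kg. Origin at the centre of its underside. May be absent in a given run.
- carton2: Closed brown parts carton with a green band around it, 60 mm (x) by 88 mm (y) by 40 mm tall, 0.15 to 0.45 kg. Origin at the centre of its underside. May be absent in a given run.
- carton3: Closed brown parts carton with an orange band around it, 60 mm (x) by 88 mm (y) by 44 mm tall, 0.15 to 0.45 kg. Origin at the centre of its underside. May be absent in a given run.
- carton4: Closed brown parts carton with a blue band around it, 60 mm (x) by 88 mm (y) by 40 mm tall, 0.15 to 0.45 kg. Origin at the centre of its underside. May be absent in a given run.
- carton5: Closed brown parts carton with a black band around it, 60 mm (x) by 88 mm (y) by 36 mm tall, 0.15 to 0.45 kg. Origin at the centre of its underside. May be absent in a given run.

How it is judged:
On the way, in this order (a step that is already met when the one before it is completed fails the run):
1. the oil filter stands upright in the drip pan, let go (horizontal distance between filter and pan below 0.035 m and z of filter in the frame of pan below 0.015 m and angle between filter's own z axis and vertical below 0.12 rad and contact force between the fingers and filter below 0.1 N), for 0.2 s.
2. the tray lies squarely in the yellow rectangle, still empty (horizontal distance between tray and bay below 0.022 m and angle between the y axis of tray and the y axis of bay, either way round below 0.18 rad and horizontal distance between each of carton1, carton2, carton3, carton4, carton5, tin and tray above 0.06 m), for 0.2 s.
3. every carton is in the column on the tray, let go, and the tin is not yet on it (horizontal distance between each of carton1, carton2, carton3, carton4, carton5 and tray below 0.015 m and angle between the y axis of each of carton1, carton2, carton3, carton4, carton5 and the y axis of tray, either way round below 0.14 rad and angle between each of carton1, carton2, carton3, carton4, carton5's own z axis and vertical below 0.1 rad and linear speed of each of carton1, carton2, carton3, carton4, carton5 below 0.03 m/s and contact force between the fingers and carton1 below 0.1 N and contact force between the fingers and carton2 below 0.1 N and contact force between the fingers and carton3 below 0.1 N and contact force between the fingers and carton4 below 0.1 N and contact force between the fingers and carton5 below 0.1 N and horizontal distance between tin and tray above 0.06 m), for 0.2 s.
4. the tin is on top of the column (horizontal distance between tin and tray below 0.015 m and angle between the y axis of tin and the y axis of tray, either way round below 0.14 rad and angle between tin's own z axis and vertical below 0.1 rad and linear speed of tin below 0.03 m/s and z of tin in the frame of carton1 above 0.03 m and z of tin in the frame of carton2 above 0.03 m and z of tin in the frame of carton3 above 0.03 m and z of tin in the frame of carton4 above 0.03 m and z of tin in the frame of carton5 above 0.03 m), for 0.2 s.
At the end, for the whole second after the job is handed in: Filter upright in the pan, within 35 mm of its centre. Tray within 22 mm of the rectangle's centre, 0.18 rad of square. All cartons and the tin level, within 15 mm of the tray's centre and 0.14 rad of its long side, in one column, tin on top; all let go, at rest (all of step 4 and horizontal distance between filter and pan below 0.035 m and z of filter in the frame of pan below 0.015 m and angle between filter's own z axis and vertical below 0.12 rad and horizontal distance between tray and bay below 0.022 m and angle between the y axis of tray and the y axis of bay, either way round below 0.18 rad and horizontal distance between each of carton1, carton2, carton3, carton4, carton5 and tray below 0.015 m and angle between the y axis of each of carton1, carton2, carton3, carton4, carton5 and the y axis of tray, either way round below 0.14 rad and angle between each of carton1, carton2, carton3, carton4, carton5's own z axis and vertical below 0.1 rad and linear speed of each of carton1, carton2, carton3, carton4, carton5 below 0.03 m/s and contact force between the fingers and carton1 below 0.1 N and contact force between the fingers and carton2 below 0.1 N and contact force between the fingers and carton3 below 0.1 N and contact force between the fingers and carton4 below 0.1 N and contact force between the fingers and carton5 below 0.1 N and linear speed of tray below 0.02 m/s and angle between tray's own z axis and vertical below 0.05 rad); the robot touches nothing.
It fails at once if the tray is lifted off the bench (height (world z) of tray above 0.03 m).
It fails at once if the disc is disturbed (moved over 30 mm) (distance of disc from where it was at the start of the episode above 0.03 m).
It fails at once if the alternator is disturbed (moved over 30 mm) (distance of alternator from where it was at the start of the episode above 0.03 m).
It fails at once if the wrench is disturbed (moved over 30 mm) (distance of wrench from where it was at the start of the episode above 0.03 m).
Of carton1, carton2, carton3, carton4, carton5 only 3 to 5 are there at a start; the rules pass over those that are not, and their reading is None.
At some moment in a run one of tin may be knocked a few centimetres aside while the robot is not near it.
Once in a run the grip may slacken for a moment while it holds something.
It also fails if it takes over 208 s, if anything falls off the work surface, if the arm or the gripper's body presses on something with over 40 N, if the wrist force passes 120 N, or if a joint passes its speed limit or range.

## Working session

There is one attempt and no reset: what is moved stays moved. The work goes in short steps, Python scripts to look and compute and a tool call to move; the robot and the scene stay as the last step left them, time stands still between calls to the robot, and variables do not carry over. Pictures are saved under pics/ and viewed, about 12 in all and at most 16, crops included, and the job is handed in when it is done.

Besides the shell and the picture viewer there is one more tool, called as a command line: name --argument value ..., lists and objects as JSON in quotes. move_arm: Moves the arm, as the interface text tells. Its arguments: {"type":"object","properties":{"deltas":{"type":"array","items":{"type":"object","properties":{"x":{"type":"number"},"y":{"type":"number"},"z":{"type":"number"},"wx":{"type":"number"},"wy":{"type":"number"},"wz":{"type":"number"},"hand":{"type":"number"}}}},"grip_force":{"type":"number"}},"required":["deltas"]}

```bash
ls; mkdir -p pics
cat > h.py <<'E'
import numpy as np, cv2
from cell import monitor, viewer, robot
def cam(n):
    p=viewer.camera_params(n); im=viewer.read_camera(n)
    return im,p
def ray(p,uv):
    K=np.array(p["camera_matrix"]); uv=np.atleast_2d(np.array(uv,float))
    d=np.c_[(uv[:,0]-K[0,2])/K[0,0],(uv[:,1]-K[1,2])/K[1,1]]; s=d.copy()
    for _ in range(20): s=d/(1+p["k1"]*(s**2).sum(1,keepdims=True))
    R=np.array(p["R"]); t=np.array(p["t"])
    return -R.T@t, np.c_[s,np.ones(len(s))]@R
def plane(p,uv,z):
    o,d=ray(p,uv); return o+d*((z-o[2])/d[:,2:])
def proj(p,X):
    K=np.array(p["camera_matrix"]); c=np.atleast_2d(X)@np.array(p["R"]).T+np.array(p["t"])
    s=c[:,:2]/c[:,2:]; s=s*(1+p["k1"]*(s**2).sum(1,keepdims=True))
    return np.c_[s[:,0]*K[0,0]+K[0,2],s[:,1]*K[1,1]+K[1,2]]
def save(im,n,s=1.5):
    cv2.imwrite("pics/"+n,cv2.resize(im[:,:,::-1],None,fx=s,fy=s,interpolation=cv2.INTER_CUBIC))
E
python3 - <<'E'
from h import *
for n in("top","side"):
    im,p=cam(n); save(im,n+"0.png",1.5); np.save(n+"0.npy",im)
    o,d=ray(p,[256,192]); print(n,o,d,np.array(p["camera_matrix"])[0,0],p["k1"])
s=monitor.observe(); print(s)
E
```

```text
pics
top [ 0.32286043 -0.04187378  1.37145674] [[ 0.19195238  0.04841819 -0.98045101]] 441.3421549160637 -0.17036376281262827
side [0.35818359 0.72618081 0.91412334] [[ 0.19264374 -0.63483495 -0.74825655]] 453.714693097419 -0.18307902835751744
{'time': 0.1, 'qpos': array([ 1.18699206e+00,  3.42640084e-01,  1.52490466e+00, -8.91475979e-06,
        1.27541102e+00, -1.45973741e-01]), 'qvel': array([ 0.00134317,  0.00020775, -0.00256428,  0.0004101 , -0.00100931,
        0.00074475]), 'joint_efforts': array([ 2.80667809e-03, -4.32009101e+01, -2.44696784e+01,  7.20883347e-02,
        5.25208097e-02, -6.68437065e-05]), 'tool_pos': array([0.12350869, 0.50986732, 0.20592709]), 'tool_rot': array([-3.14024279e+00, -1.89838734e-04,  2.90376460e+00]), 'contact_force': array([ 0.17713301, -0.37449096, -0.69593732]), 'torque': array([-0.01006789,  0.01346988, -0.00138042]), 'opening': 0.0920485095518873}
```

View pics/top0.png

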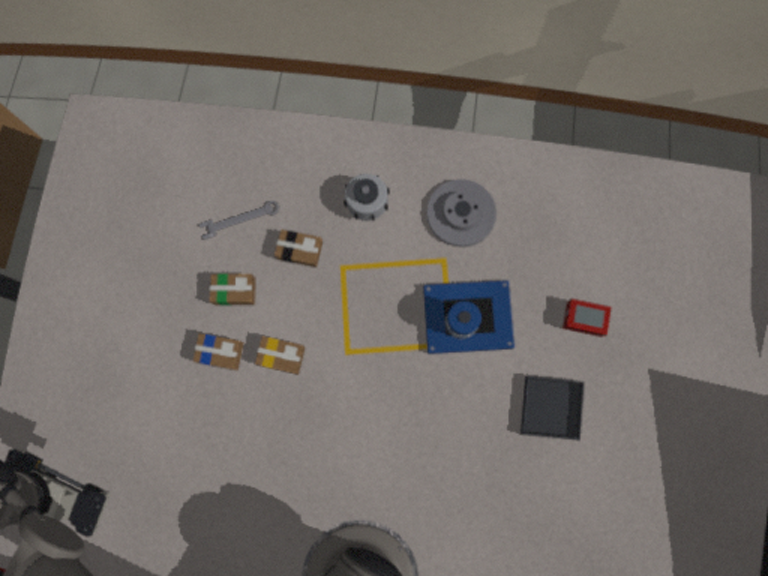

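View pics/side0.png

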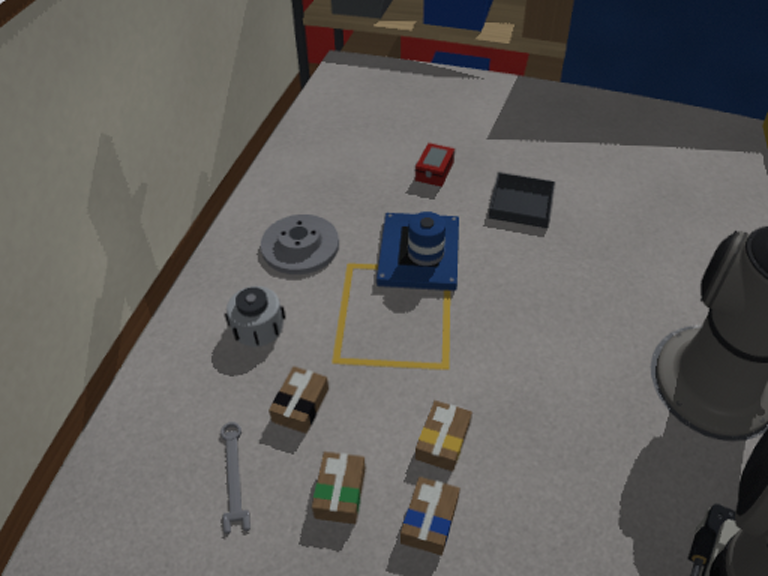

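The top view shows four cartons: yellow band at (281,353), green at (232,289), blue at (218,350) and black at (298,248). The orange one is absent. The filter on the tray is at (463,318), the bay's left corners are at (343,266) and (347,352), the tin is at (588,317) and the pan at (552,407). The side view agrees.

```bash
cat >> h.py <<'E'
def rect(P):
    (c,s,a)=cv2.minAreaRect(P[:,:2].astype(np.float32)*1000)
    if s[0]<s[1]: s=s[::-1]; a+=90
    return np.round(c,1), np.round(s,1), (a+90)%180-90   # mm, long side first, long-axis angle deg
def big(m,lo=30):
    m=cv2.morphologyEx(m.astype(np.uint8),cv2.MORPH_CLOSE,np.ones((3,3),np.uint8))
    cs,_=cv2.findContours(m,cv2.RETR_EXTERNAL,cv2.CHAIN_APPROX_NONE)
    return sorted([c[:,0,:] for c in cs if cv2.contourArea(c)>lo],key=lambda c:-cv2.contourArea(c))
E
python3 - <<'E'
from h import *
im=np.load("top0.npy"); p=viewer.camera_params("top")
H=cv2.cvtColor(im,cv2.COLOR_RGB2HSV); h,s,v=[H[:,:,i].astype(int) for i in range(3)]
print("yellow")
for c in big((h>18)&(h<32)&(s>130)): print(rect(plane(p,c,0)),len(c), c.mean(0)*1.5)
print("blue")
for c in big((h>100)&(h<125)&(s>120)): print(rect(plane(p,c,.02)),c.mean(0)*1.5)
print("red")
for c in big(((h<6)|(h>174))&(s>140)): print(rect(plane(p,c,.04)),c.mean(0)*1.5)
print("brown")
for c in big((h>5)&(h<20)&(s>60)&(v>50)): print(rect(plane(p,c,.038)),c.mean(0)*1.5)
for n,uv,z in [("filter",(463,318),.095),("pan",(554,405),.025),("disc",(461,210),.03),("alt",(366,190),.075)]:
    print(n,plane(p,np.array(uv)/1.5,z)*1000)
pts=np.array([[343,266],[347,352],[445,261],[427,346],[424,285],[428,352],[509,281],[514,347],[523,378],[583,380],[580,438],[521,435],[200,228],[278,208]])/1.5
print(np.round(plane(p,pts,0)*1000))
E
```

```text
yellow
(array([558.1,  -3.6]), array([227. , 190.3]), -78.44323635101318) 378 [381.07142857 301.10714286]
(array([407.7, 247. ]), array([25.5, 24.3]), 84.80767822265625) 26 [267.63461538 360.28846154]
(array([444.2, 243.5]), array([25.1, 24.2]), 87.82260131835938) 26 [271.61538462 343.44230769]
blue
(array([ 550.9, -154.9]), array([175.9, 140.8]), -79.47979640960693) [468.675  315.7725]
(array([394.1, 373.3]), array([21.8, 19.4]), 7.915029048919678) [205.36363636 357.68181818]
(array([432. , 373.3]), array([22. , 19.4]), 7.828495502471924) [208.63636364 339.88636364]
red
(array([ 575.6, -398.4]), array([90.4, 62. ]), 85.12074279785156) [587.18181818 317.14772727]
brown
(array([1068. ,  128.3]), array([1877.5,   37.9]), 89.95621490478516) [383.6195757   79.32352941]
(array([734.2, 890.4]), array([414.4, 111.5]), 17.338985443115234) [ 10.96666667 185.16666667]
(array([409.9, 325.6]), array([59.9, 58.9]), -3.0134658813476562) [227.12019231 351.82211538]
(array([645.7, 196.3]), array([64.3, 57.9]), -4.476997375488281) [307.27358491 247.65566038]
(array([546.2, 319.4]), array([65.6, 54.1]), 9.74199390411377) [241.51415094 287.23584906]
(array([418.3, 202.4]), array([64., 62.]), 83.68486022949219) [287.79910714 356.18303571]
(array([632.6, 253.6]), array([27.1, 17.1]), -4.364509582519531) [278.65909091 251.45454545]
filter [[ 533.08511287 -139.60190319   95.        ]]
pan [[ 389.81903076 -349.32549388   25.        ]]
disc [[ 773.81227    -115.64623498   30.        ]]
alt [[776.87304488  86.36953728  75.        ]]
[[ 628.  119.    0.]
 [ 447.   84.    0.]
 [ 666.  -95.    0.]
 [ 481.  -79.    0.]
 [ 609.  -57.    0.]
 [ 469.  -83.    0.]
 [ 640. -236.    0.]
 [ 501. -260.    0.]
 [ 439. -285.    0.]
 [ 450. -412.    0.]
 [ 330. -416.    0.]
 [ 322. -293.    0.]
 [ 673.  444.    0.]
 [ 739.  279.    0.]]
```

```bash
cat > go.py <<'E'
import sys
from h import *
from scipy.spatial.transform import Rotation as Ro
def go(x,y,z,yawdeg):
    s=monitor.observe(); R=Ro.from_euler('xyz',s['tool_rot']); 
    T=Ro.from_euler('xyz',[np.pi,0,np.radians(yawdeg)])
    d=R.inv().apply(np.array([x,y,z])/1000-s['tool_pos']); w=np.degrees((R.inv()*T).as_rotvec())
    print("t %.1f pos"%s['time'],np.round(s['tool_pos']*1000,1),"rpy",np.round(np.degrees(s['tool_rot']),1),"f",np.round(s['contact_force'],1),"open %.1f"%(s['opening']*1000))
    print("d",np.round(d,4),"w",np.round(w,1))
if __name__=="__main__": go(*map(float,sys.argv[1:5]))
E
python3 go.py 533 -140 200 101.5
```

```text
t 0.1 pos [123.5 509.9 205.9] rpy [-179.9   -0.   166.4] f [ 0.2 -0.4 -0.7] open 92.0
d [-0.5511 -0.5351  0.0065] w [-0.1  0.  64.9]
```

move_arm --deltas '[{"x":-0.27,"y":-0.26,"wz":20},{"x":-0.27,"y":-0.26,"wz":32},{"x":-0.27,"y":-0.26,"wz":32},{"x":-0.27,"y":-0.26,"wz":32},{"x":-0.27,"y":-0.26,"wz":32},{"x":-0.27,"y":-0.26,"wz":32},{"x":-0.27,"y":-0.26,"wz":32}]'

```text
schema error: expected keys x, y, z, wx, wy, wz, hand
```

```bash
python3 go.py 533 -140 200 101.5
```

```text
t 0.1 pos [123.5 509.9 205.9] rpy [-179.9   -0.   166.4] f [ 0.2 -0.4 -0.7] open 92.0
d [-0.5511 -0.5351  0.0065] w [-0.1  0.  64.9]
```

move_arm --deltas '[{"x":-0.27,"y":-0.26,"z":0,"wx":0,"wy":0,"wz":32,"hand":1},{"x":-0.27,"y":-0.26,"z":0,"wx":0,"wy":0,"wz":32,"hand":1},{"x":-0.27,"y":-0.26,"z":0,"wx":0,"wy":0,"wz":32,"hand":1},{"x":-0.27,"y":-0.26,"z":0,"wx":0,"wy":0,"wz":32,"hand":1},{"x":-0.27,"y":-0.26,"z":0,"wx":0,"wy":0,"wz":32,"hand":1},{"x":-0.27,"y":-0.26,"z":0,"wx":0,"wy":0,"wz":32,"hand":1},{"x":-0.27,"y":-0.26,"z":0,"wx":0,"wy":0,"wz":32,"hand":1}]'

```text
time: 0.98
tool_pos: [0.3268, 0.1905, 0.2064]
tool_rot: [-3.141, 0.001, 2.337]
contact_force: [-1.0, 1.1, -0.4]
opening: 0.0919
```

```bash
python3 go.py 533 -140 200 101.5
```

```text
t 1.0 pos [326.8 190.5 206.4] rpy [-180.     0.   133.9] f [-1.   1.1 -0.4] open 91.9
d [-0.3811 -0.0806  0.0067] w [-0.   0.  32.4]
```

move_arm --deltas '[{"x":-0.38,"y":-0.08,"z":0.007,"wx":0,"wy":0,"wz":32.4,"hand":1},{"x":-0.38,"y":-0.08,"z":0.007,"wx":0,"wy":0,"wz":32.4,"hand":1},{"x":-0.38,"y":-0.08,"z":0.007,"wx":0,"wy":0,"wz":32.4,"hand":1},{"x":-0.38,"y":-0.08,"z":0.007,"wx":0,"wy":0,"wz":32.4,"hand":1},{"x":-0.38,"y":-0.08,"z":0.007,"wx":0,"wy":0,"wz":32.4,"hand":1},{"x":-0.38,"y":-0.08,"z":0.007,"wx":0,"wy":0,"wz":32.4,"hand":1},{"x":-0.38,"y":-0.08,"z":0.007,"wx":0,"wy":0,"wz":32.4,"hand":1},{"x":-0.38,"y":-0.08,"z":0.007,"wx":0,"wy":0,"wz":32.4,"hand":1}]'

```text
time: 1.98
tool_pos: [0.5333, -0.1327, 0.1987]
tool_rot: [-3.14, -0.002, 1.78]
contact_force: [0.1, -0.1, -0.0]
opening: 0.0918
```

Run:
```python
from h import *
im,p=cam("wrist"); save(im,"w1.png",1.2); np.save("w1.npy",im)
o,d=ray(p,[256,192]); print(o,d,p["camera_matrix"][0][0])
s=monitor.observe(); print(s['tool_pos'],np.degrees(s['tool_rot']))
print(proj(p,[[.533,-.140,.095],[.533,-.14,0]])*1.2)
```

```text
[ 0.51760891 -0.05774101  0.37784003] [[ 0.069741   -0.26811061 -0.96096751]] 320.0410898522499
[ 0.53288674 -0.13189071  0.19902053] [-1.79936066e+02 -8.92740392e-02  1.02033494e+02]
[[299.74479724 233.16426536]
 [300.35828189 206.37072385]]
```

View pics/w1.png

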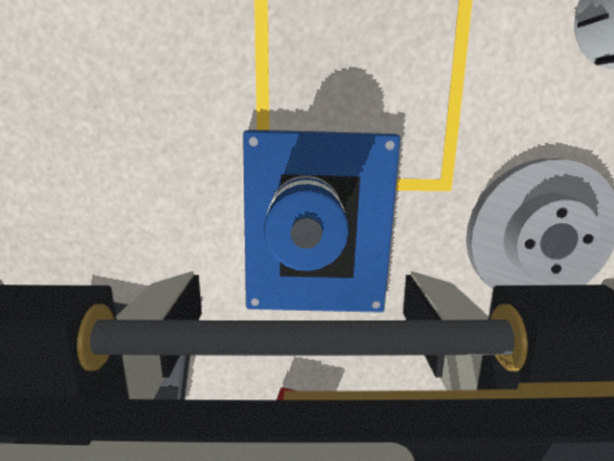

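The filter's top centre is at (307,232). The tray corners are at (245,131), (397,134), (384,311) and (247,309), and the bay lines are visible behind it.

```bash
python3 - <<'E'
from h import *
p=viewer.camera_params("wrist"); print(np.round(plane(p,np.array([[307,231]])/1.2,.095)*1000,1))
c=plane(p,np.array([[245,131],[398,134],[384,311],[247,309]])/1.2,.02)*1000
print(np.round(c,1),c.mean(0),[np.linalg.norm(c[i]-c[i-1]) for i in range(4)])
im=np.load("w1.npy"); H=cv2.cvtColor(im,cv2.COLOR_RGB2HSV); h,s,v=[H[:,:,i].astype(int) for i in range(3)]
for q in big((h>100)&(h<125)&(s>120))[:2]: print(rect(plane(p,q,.02)))
E
python3 go.py 535 -141 46 101.5
```

```text
[[ 537.8 -136.5   95. ]]
[[ 468.4  -77.1   20. ]
 [ 604.7  -50.7   20. ]
 [ 639.5 -225.3   20. ]
 [ 500.3 -252.5   20. ]] [ 553.22091505 -151.41306566   20.        ] [np.float64(178.30415234289026), np.float64(138.77618293088653), np.float64(177.97698579018507), np.float64(141.83895067949356)]
(array([ 552.6, -151. ]), array([177.9, 142. ]), -79.43994235992432)
t 2.0 pos [ 532.9 -131.9  199. ] rpy [-1.799e+02 -1.000e-01  1.020e+02] f [-0.5  0.5  0.5] open 91.9
d [-0.0096  0.0003  0.153 ] w [-0.1 -0.1  0.5]
```

move_arm --deltas '[{"x":-0.0065,"y":0.002,"z":0.05,"wx":0,"wy":0,"wz":0,"hand":1},{"x":-0.0065,"y":0.002,"z":0.1,"wx":0,"wy":0,"wz":0,"hand":1},{"x":-0.0065,"y":0.002,"z":0.14,"wx":0,"wy":0,"wz":0,"hand":1},{"x":-0.0065,"y":0.002,"z":0.153,"wx":0,"wy":0,"wz":0,"hand":1},{"x":-0.0065,"y":0.002,"z":0.153,"wx":0,"wy":0,"wz":0,"hand":0.3},{"x":-0.0065,"y":0.002,"z":0.153,"wx":0,"wy":0,"wz":0,"hand":0.3},{"x":-0.0065,"y":0.002,"z":0.153,"wx":0,"wy":0,"wz":0,"hand":0.3},{"x":-0.0065,"y":0.002,"z":0.153,"wx":0,"wy":0,"wz":0,"hand":0.3}]' --grip_force 30

```text
time: 3.02
tool_pos: [0.5377, -0.1398, 0.048]
tool_rot: [3.139, 0.001, 1.78]
contact_force: [0.4, 1.2, 7.5]
opening: 0.0658
```

```bash
python3 go.py 387 -350 180 101.5
```

```text
t 3.0 pos [ 537.7 -139.8   48. ] rpy [1.799e+02 1.000e-01 1.020e+02] f [0.4 1.2 7.5] open 65.8
d [-0.1746 -0.1907 -0.1322] w [0.1 0.1 0.5]
```

move_arm --deltas '[{"x":0,"y":0,"z":-0.02,"wx":0,"wy":0,"wz":0,"hand":0.2},{"x":0,"y":0,"z":-0.06,"wx":0,"wy":0,"wz":0,"hand":0.2},{"x":-0.02,"y":-0.02,"z":-0.09,"wx":0,"wy":0,"wz":0,"hand":0.2},{"x":-0.05,"y":-0.055,"z":-0.09,"wx":0,"wy":0,"wz":0,"hand":0.2},{"x":-0.08,"y":-0.09,"z":-0.09,"wx":0,"wy":0,"wz":0,"hand":0.2},{"x":-0.11,"y":-0.125,"z":-0.09,"wx":0,"wy":0,"wz":0,"hand":0.2},{"x":-0.135,"y":-0.155,"z":-0.09,"wx":0,"wy":0,"wz":0,"hand":0.2},{"x":-0.14,"y":-0.16,"z":-0.09,"wx":0,"wy":0,"wz":0,"hand":0.2}]' --grip_force 40

```text
time: 4.03
tool_pos: [0.4076, -0.3112, 0.1364]
tool_rot: [-3.141, -0.0, 1.777]
contact_force: [0.3, 0.6, -2.8]
opening: 0.0657
```

```bash
python3 - <<'E'
from h import *
im=np.load("top0.npy"); p=viewer.camera_params("top")
print(plane(p,np.array([[523,378],[583,380],[580,438],[521,435]])/1.5,.025).mean(0)*1000)
im,p=cam("wrist"); save(im,"w2.png",1.2)
print(proj(p,[[.387,-.35,.025]])*1.2)
E
python3 go.py 387 -350 38 101.5
```

```text
[ 383.96886354 -345.67371068   25.        ]
[[267.18332901 261.90082548]]
t 4.1 pos [ 408.  -311.   136.4] rpy [-180.    -0.   101.8] f [-0.7 -0.1 -3. ] open 65.4
d [-0.0339 -0.0285  0.0984] w [-0.  -0.   0.3]
```

View pics/w2.png

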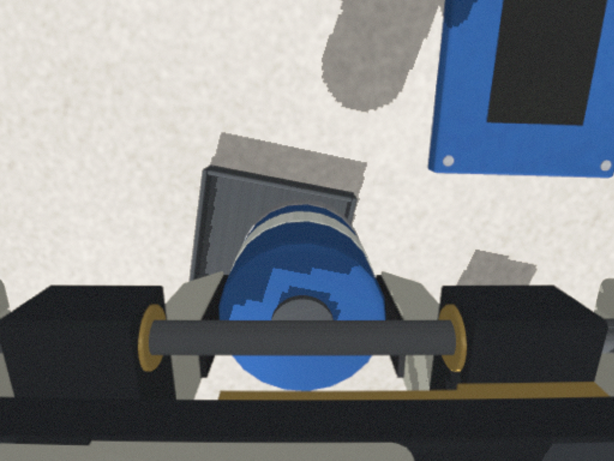

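The filter is held. The pan's far rim corners are at (206,168) and (356,194).

```bash
python3 - <<'E'
from h import *
p=viewer.camera_params("wrist")
a,b=plane(p,np.array([[206,168],[356,194]])/1.2,.025)[:,:2]*1000
d=b-a; n=np.array([d[1],-d[0]])/np.linalg.norm(d); print(a,b,np.linalg.norm(d),(a+b)/2+60*n,(a+b)/2-60*n)
E
python3 go.py 385 -347 38 101.8
```

```text
[ 328.7276474  -284.97200163] [ 444.18081268 -281.21132877] 115.5143975213061 [ 388.40758283 -343.05986021] [ 384.50087725 -223.12347019]
t 4.1 pos [ 408.  -311.   136.4] rpy [-180.    -0.   101.8] f [-0.7 -0.1 -3. ] open 65.4
d [-0.0305 -0.0299  0.0984] w [-0. -0.  0.]
```

move_arm --deltas '[{"x":-0.02,"y":-0.018,"z":0,"wx":0,"wy":0,"wz":0,"hand":0.2},{"x":-0.029,"y":-0.0285,"z":0.02,"wx":0,"wy":0,"wz":0,"hand":0.2},{"x":-0.029,"y":-0.0285,"z":0.05,"wx":0,"wy":0,"wz":0,"hand":0.2},{"x":-0.029,"y":-0.0285,"z":0.08,"wx":0,"wy":0,"wz":0,"hand":0.2},{"x":-0.029,"y":-0.0285,"z":0.095,"wx":0,"wy":0,"wz":0,"hand":0.2},{"x":-0.029,"y":-0.0285,"z":0.102,"wx":0,"wy":0,"wz":0,"hand":0.2},{"x":-0.029,"y":-0.0285,"z":0.103,"wx":0,"wy":0,"wz":0,"hand":0.2},{"x":-0.029,"y":-0.0285,"z":0.103,"wx":0,"wy":0,"wz":0,"hand":0.2}]'

```text
time: 5.08
tool_pos: [0.3879, -0.3443, 0.0343]
tool_rot: [3.141, 0.001, 1.78]
contact_force: [0.5, -0.7, -2.6]
opening: 0.0655
```

```bash
python3 go.py 386 -345 33 101.8
```

```text
t 5.1 pos [ 387.9 -344.3   34.3] rpy [1.80e+02 1.00e-01 1.02e+02] f [ 0.5 -0.7 -2.6] open 65.5
d [-0.0003 -0.002   0.0013] w [0.  0.1 0.2]
```

move_arm --deltas '[{"x":0,"y":0,"z":0.002,"wx":0,"wy":0,"wz":0,"hand":0.2},{"x":0,"y":0,"z":0.003,"wx":0,"wy":0,"wz":0,"hand":0.2},{"x":0,"y":0,"z":0.003,"wx":0,"wy":0,"wz":0,"hand":0.8},{"x":0,"y":0,"z":0.003,"wx":0,"wy":0,"wz":0,"hand":1},{"x":0,"y":0,"z":0.003,"wx":0,"wy":0,"wz":0,"hand":1},{"x":0,"y":0,"z":-0.03,"wx":0,"wy":0,"wz":0,"hand":1},{"x":0,"y":0,"z":-0.08,"wx":0,"wy":0,"wz":0,"hand":1},{"x":0,"y":0,"z":-0.12,"wx":0,"wy":0,"wz":0,"hand":1}]'

```text
time: 6.08
tool_pos: [0.3875, -0.3441, 0.1552]
tool_rot: [3.141, 0.001, 1.78]
contact_force: [0.9, -0.3, 0.7]
opening: 0.0919
```

Run:
```python
from h import *
im,p=cam("side"); save(im[80:300,180:420],"s1.png",2)
```

```text
(no output)
```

View pics/s1.png

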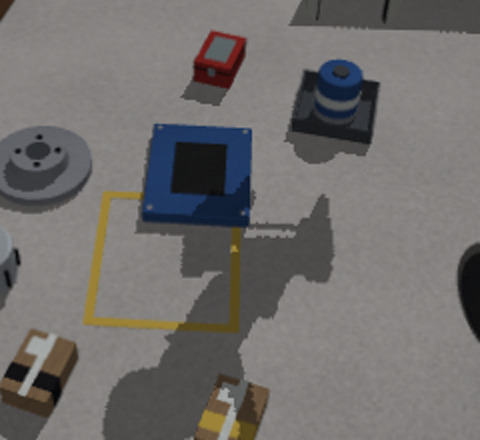

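The filter stands upright in the pan at about (340,90) in the crop, and the tray is empty and undisturbed. Next I position the open fingers behind the tray's short edge.

```bash
python3 go.py 576 -285 100 101.6
```

```text
t 6.1 pos [ 389.3 -346.1  160.3] rpy [179.7   0.5 102. ] f [ 1.4 -1.5  3.6] open 91.8
d [0.0215 0.1951 0.061 ] w [0.3 0.5 0.4]
```

move_arm --deltas '[{"x":0.0,"y":0.05,"z":0,"wx":0,"wy":0,"wz":0,"hand":1},{"x":0.01,"y":0.1,"z":0,"wx":0,"wy":0,"wz":0,"hand":1},{"x":0.02,"y":0.15,"z":0.0,"wx":0,"wy":0,"wz":0,"hand":1},{"x":0.021,"y":0.193,"z":0.02,"wx":0,"wy":0,"wz":0,"hand":1},{"x":0.021,"y":0.193,"z":0.07,"wx":0,"wy":0,"wz":-0.3,"hand":1},{"x":0.021,"y":0.193,"z":0.12,"wx":0,"wy":0,"wz":-0.3,"hand":1},{"x":0.021,"y":0.193,"z":0.145,"wx":0,"wy":0,"wz":-0.3,"hand":1},{"x":0.021,"y":0.193,"z":0.145,"wx":0,"wy":0,"wz":-0.3,"hand":1}]'

```text
time: 7.12
tool_pos: [0.5703, -0.2824, 0.0059]
tool_rot: [-3.138, -0.004, 1.785]
contact_force: [-0.4, -0.2, 0.8]
opening: 0.0917
```

```bash
python3 go.py 576 -285 8 101.6
```

```text
t 7.1 pos [ 570.3 -282.4    5.9] rpy [-179.8   -0.2  102.3] f [-0.4 -0.2  0.8] open 91.7
d [-0.0038  0.005  -0.0022] w [-0.2 -0.2  0.7]
```

move_arm --deltas '[{"x":0.015,"y":0.005,"z":-0.002,"wx":0,"wy":0,"wz":0.7,"hand":1},{"x":0.028,"y":0.005,"z":-0.002,"wx":0,"wy":0,"wz":0.7,"hand":1},{"x":0.04,"y":0.005,"z":-0.002,"wx":0,"wy":0,"wz":0.7,"hand":1},{"x":0.054,"y":0.005,"z":-0.002,"wx":0,"wy":0,"wz":0.7,"hand":1},{"x":0.068,"y":0.005,"z":-0.002,"wx":0,"wy":0,"wz":0.7,"hand":1},{"x":0.082,"y":0.005,"z":-0.002,"wx":0,"wy":0,"wz":0.7,"hand":1},{"x":0.096,"y":0.005,"z":-0.002,"wx":0,"wy":0,"wz":0.7,"hand":1},{"x":0.11,"y":0.005,"z":-0.002,"wx":0,"wy":0,"wz":0.7,"hand":1}]'

```text
time: 8.12
tool_pos: [0.5531, -0.1739, 0.0105]
tool_rot: [3.142, -0.0, 1.773]
contact_force: [0.2, -0.3, 0.8]
opening: 0.0916
```

move_arm --deltas '[{"x":0.01,"y":0,"z":0,"wx":0,"wy":0,"wz":0,"hand":1},{"x":0.02,"y":0,"z":0,"wx":0,"wy":0,"wz":0,"hand":1},{"x":0.03,"y":0,"z":0,"wx":0,"wy":0,"wz":0,"hand":1},{"x":0.04,"y":0,"z":0,"wx":0,"wy":0,"wz":0,"hand":1},{"x":0.048,"y":0,"z":0,"wx":0,"wy":0,"wz":0,"hand":1},{"x":0.055,"y":0,"z":0,"wx":0,"wy":0,"wz":0,"hand":1},{"x":0.055,"y":0,"z":0,"wx":0,"wy":0,"wz":0,"hand":1}]'

```text
time: 9.0
tool_pos: [0.5422, -0.1205, 0.0105]
tool_rot: [-3.142, -0.0, 1.773]
contact_force: [-0.2, 0.2, 0.1]
opening: 0.0916
```

```bash
python3 go.py 576 -285 8 101.6
python3 - <<'E'
from h import *
im,p=cam("top"); np.save("top1.npy",im); save(im[130:330,150:400],"t2.png",2)
H=cv2.cvtColor(im,cv2.COLOR_RGB2HSV); h,s,v=[H[:,:,i].astype(int) for i in range(3)]
for c in big((h>18)&(h<32)&(s>130)): print("Y",rect(plane(p,c,0)))
for c in big((h>100)&(h<125)&(s>120)): print("B",rect(plane(p,c,.02)))
for c in big(((h<6)|(h>174))&(s>140)): print("R",rect(plane(p,c,.04)))
E
```

```text
t 9.0 pos [ 542.2 -120.5   10.5] rpy [-180.    -0.   101.6] f [-0.2  0.2  0.1] open 91.6
d [-0.168   0.      0.0025] w [-0. -0.  0.]
Y (array([554.9,  10.7]), array([197.4, 190.5]), -78.54094123840332)
B (array([ 389.6, -359. ]), array([68.9, 64. ]), -83.71853590011597)
B (array([ 534.8, -222.8]), array([85.6, 49.7]), 5.602643966674805)
B (array([394.1, 373.3]), array([21.8, 19.4]), 7.91002082824707)
B (array([432. , 373.4]), array([22. , 19.3]), 7.738642692565918)
R (array([ 576. , -398.4]), array([90.9, 61.3]), 85.6925048828125)
```

View pics/t2.png

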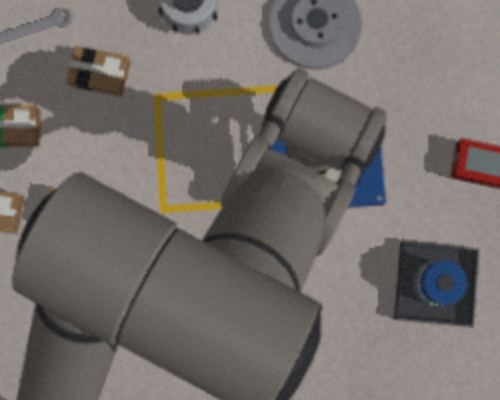

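The arm hides most of the tray here. Its visible corner at crop (383,203) looks unmoved although the TCP has advanced, so I check with the wrist camera.

Run:
```python
from h import *
im,p=cam("wrist"); save(im,"w3.png",1.2); np.save("w3.npy",im)
print(proj(p,[[.5422,-.1205,.02]])*1.2)
H=cv2.cvtColor(im,cv2.COLOR_RGB2HSV); h,s,v=[H[:,:,i].astype(int) for i in range(3)]
for c in big((h>100)&(h<125)&(s>120))[:2]: print("B",rect(plane(p,c,.02)))
```

```text
[[301.74979746 285.06882109]]
B (array([ 543.5, -100.6]), array([141.4,  77.3]), 10.595586776733398)
B (array([ 503.7, -182.2]), array([34.7, 27.4]), 11.971014976501465)
```

View pics/w3.png

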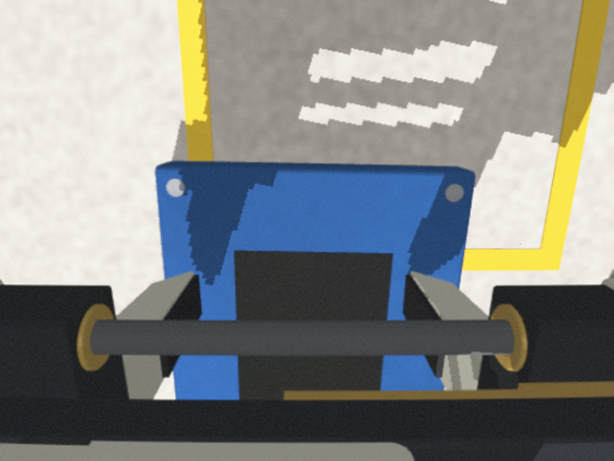

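The tray has not moved. The open fingers appear to be over it, with no contact force and a reported z of 10 mm. A side view should show their true height.

Run:
```python
from h import *
im,p=cam("side"); save(im[90:240,200:360],"s2.png",4)
a=np.radians(101.6); u=np.array([np.cos(a),np.sin(a),0]); v=np.array([np.sin(a),-np.cos(a),0])
T=np.array([.5422,-.1205,.0105])
for k in(-.046,-.065,.046,.065): print(k,((proj(p,T+k*v)-[200,90])*4).round(), ((proj(p,T+k*v+[0,0,.05])-[200,90])*4).round())
s=monitor.observe(); print(s['joint_efforts'],s['contact_force'])
```

```text
-0.046 [[390. 341.]] [[394. 289.]]
-0.065 [[418. 342.]] [[423. 290.]]
0.046 [[257. 335.]] [[257. 283.]]
0.065 [[229. 334.]] [[228. 282.]]
[ 1.93559113e-01 -5.03028560e+01 -1.77109319e+01  4.53749753e-02
  8.15413613e-02  1.46838240e-03] [-0.31657813 -0.38154994  0.02429938]
```

View pics/s2.png

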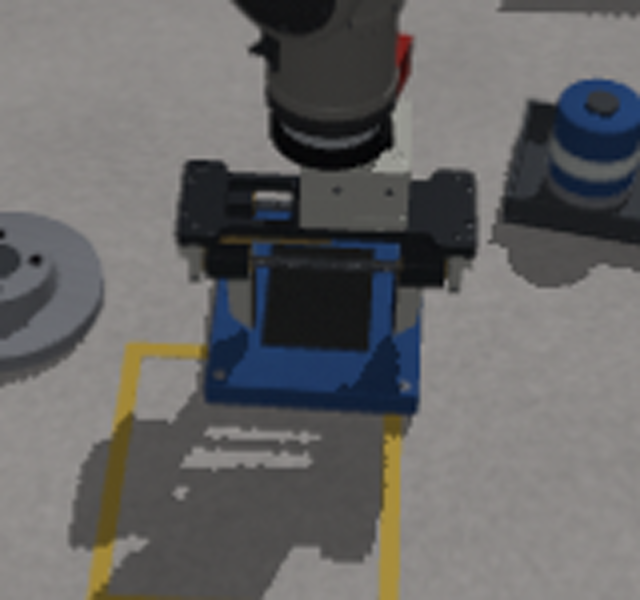

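Both views fit either a tool height that reads too low or contact that is not registering. I retreat along the same path and find the bench by touch.

move_arm --deltas '[{"x":-0.03,"y":0,"z":0,"wx":0,"wy":0,"wz":0,"hand":1},{"x":-0.06,"y":0,"z":0,"wx":0,"wy":0,"wz":0,"hand":1},{"x":-0.09,"y":0,"z":0,"wx":0,"wy":0,"wz":0,"hand":0.5},{"x":-0.12,"y":0,"z":0,"wx":0,"wy":0,"wz":0,"hand":0},{"x":-0.15,"y":0,"z":0,"wx":0,"wy":0,"wz":0,"hand":0},{"x":-0.168,"y":0,"z":0,"wx":0,"wy":0,"wz":0,"hand":0},{"x":-0.168,"y":0,"z":0.004,"wx":0,"wy":0,"wz":0,"hand":0},{"x":-0.168,"y":0,"z":0.006,"wx":0,"wy":0,"wz":0,"hand":0}]' --grip_force 20

```text
time: 10.15
tool_pos: [0.5754, -0.2843, 0.0038]
tool_rot: [-3.141, -0.001, 1.773]
contact_force: [-0.3, -0.6, 0.6]
opening: 0.0363
```

move_arm --deltas '[{"x":0,"y":0,"z":0,"wx":0,"wy":0,"wz":0,"hand":0},{"x":0,"y":0,"z":0.001,"wx":0,"wy":0,"wz":0,"hand":0},{"x":0,"y":0,"z":0.002,"wx":0,"wy":0,"wz":0,"hand":0},{"x":0,"y":0,"z":0.003,"wx":0,"wy":0,"wz":0,"hand":0},{"x":0,"y":0,"z":0.003,"wx":0,"wy":0,"wz":0,"hand":0}]'

```text
time: 10.78
tool_pos: [0.5759, -0.2855, 0.0014]
tool_rot: [-3.142, -0.0, 1.773]
contact_force: [-0.3, 0.1, -0.7]
opening: 0.0004
```

move_arm --deltas '[{"x":0,"y":0,"z":0.001,"wx":0,"wy":0,"wz":0,"hand":0},{"x":0,"y":0,"z":0.002,"wx":0,"wy":0,"wz":0,"hand":0},{"x":0,"y":0,"z":0.003,"wx":0,"wy":0,"wz":0,"hand":0},{"x":0,"y":0,"z":0.003,"wx":0,"wy":0,"wz":0,"hand":0}]'

```text
time: 11.28
tool_pos: [0.5759, -0.2855, -0.0016]
tool_rot: [-3.141, -0.0, 1.773]
contact_force: [-1.1, 0.0, -0.4]
opening: 0.0003
```

move_arm --deltas '[{"x":0,"y":0,"z":0.001,"wx":0,"wy":0,"wz":0,"hand":0},{"x":0,"y":0,"z":0.002,"wx":0,"wy":0,"wz":0,"hand":0},{"x":0,"y":0,"z":0.003,"wx":0,"wy":0,"wz":0,"hand":0},{"x":0,"y":0,"z":0.003,"wx":0,"wy":0,"wz":0,"hand":0}]'

```text
time: 11.78
tool_pos: [0.5759, -0.2855, -0.0046]
tool_rot: [-3.142, -0.0, 1.773]
contact_force: [-0.2, -0.4, 0.5]
opening: 0.0007
```

Run:
```python
from h import *
s=monitor.observe(); print(s['tool_pos'],s['contact_force'])
im,p=cam("side"); save(im[60:180,220:340],"s3.png",5)
T=s['tool_pos']
for z in(-.004,0,.01,.02): print(z,((proj(p,[T[0],T[1],z])-[220,60])*5).round())
```

```text
[ 0.57593079 -0.28550161 -0.00461778] [-0.15768914 -0.37494079  0.48161872]
-0.004 [[314. 389.]]
0 [[314. 384.]]
0.01 [[315. 371.]]
0.02 [[315. 359.]]
```

View pics/s3.png

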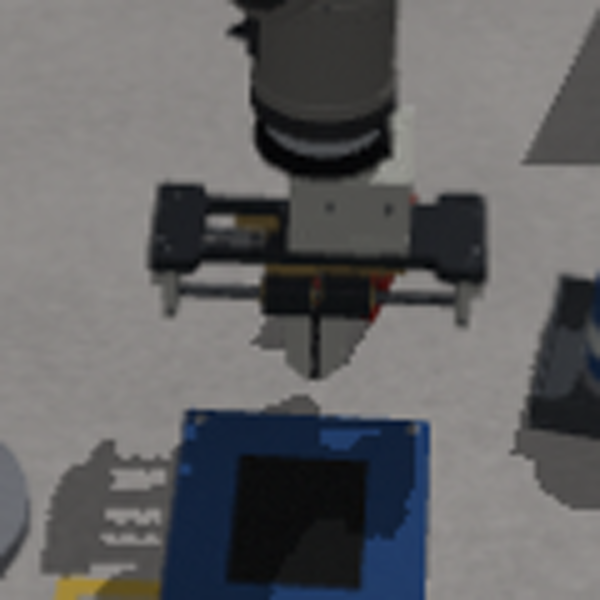

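The fingertip is at (316,378), which corresponds to z of about 5 mm, and its shadow at (295,398) is detached. The reported z therefore reads roughly 10 mm low, so I keep going down to the bench.

move_arm --deltas '[{"x":0,"y":0,"z":0.001,"wx":0,"wy":0,"wz":0,"hand":0},{"x":0,"y":0,"z":0.002,"wx":0,"wy":0,"wz":0,"hand":0},{"x":0,"y":0,"z":0.003,"wx":0,"wy":0,"wz":0,"hand":0},{"x":0,"y":0,"z":0.003,"wx":0,"wy":0,"wz":0,"hand":0}]'

```text
time: 12.32
tool_pos: [0.5759, -0.2855, -0.0077]
tool_rot: [-3.141, -0.0, 1.773]
contact_force: [-0.9, -0.7, -0.6]
opening: 0.0005
```

move_arm --deltas '[{"x":0,"y":0,"z":0.001,"wx":0,"wy":0,"wz":0,"hand":0},{"x":0,"y":0,"z":0.002,"wx":0,"wy":0,"wz":0,"hand":0},{"x":0,"y":0,"z":0.002,"wx":0,"wy":0,"wz":0,"hand":0}]'

```text
time: 12.7
tool_pos: [0.5759, -0.2855, -0.0096]
tool_rot: [-3.142, -0.0, 1.773]
contact_force: [-0.3, -0.1, 0.2]
opening: 0.0011
```

move_arm --deltas '[{"x":0,"y":0,"z":0.001,"wx":0,"wy":0,"wz":0,"hand":0},{"x":0,"y":0,"z":0.002,"wx":0,"wy":0,"wz":0,"hand":0},{"x":0,"y":0,"z":0.002,"wx":0,"wy":0,"wz":0,"hand":0}]'

```text
time: 13.08
tool_pos: [0.5759, -0.2855, -0.0116]
tool_rot: [-3.141, -0.0, 1.773]
contact_force: [-0.7, -0.5, 0.3]
opening: 0.0006
```

move_arm --deltas '[{"x":0,"y":0,"z":0.001,"wx":0,"wy":0,"wz":0,"hand":0},{"x":0,"y":0,"z":0.002,"wx":0,"wy":0,"wz":0,"hand":0},{"x":0,"y":0,"z":0.002,"wx":0,"wy":0,"wz":0,"hand":0}]'

```text
time: 13.45
tool_pos: [0.5759, -0.2855, -0.0136]
tool_rot: [-3.141, -0.0, 1.773]
contact_force: [-0.5, 0.7, -0.1]
opening: 0.0005
```

move_arm --deltas '[{"x":0,"y":0,"z":0.001,"wx":0,"wy":0,"wz":0,"hand":0},{"x":0,"y":0,"z":0.002,"wx":0,"wy":0,"wz":0,"hand":0},{"x":0,"y":0,"z":0.002,"wx":0,"wy":0,"wz":0,"hand":0}]'

```text
time: 13.82
tool_pos: [0.5759, -0.2855, -0.0156]
tool_rot: [-3.141, -0.0, 1.773]
contact_force: [-0.2, 0.9, -0.1]
opening: 0.0004
```

Run:
```python
from h import *
s=monitor.observe(); print(s['tool_pos'],s['contact_force'])
im,p=cam("side"); save(im[100:160,250:310],"s4.png",10)
T=s['tool_pos']
for z in(-.016,0,.01,.02): print(z,((proj(p,[T[0],T[1],z])-[250,100])*10).round())
```

```text
[ 0.57590342 -0.28547418 -0.01564351] [-0.18219494  0.89342527 -0.11182526]
-0.016 [[327. 407.]]
0 [[329. 367.]]
0.01 [[330. 342.]]
0.02 [[331. 317.]]
```

View pics/s4.png

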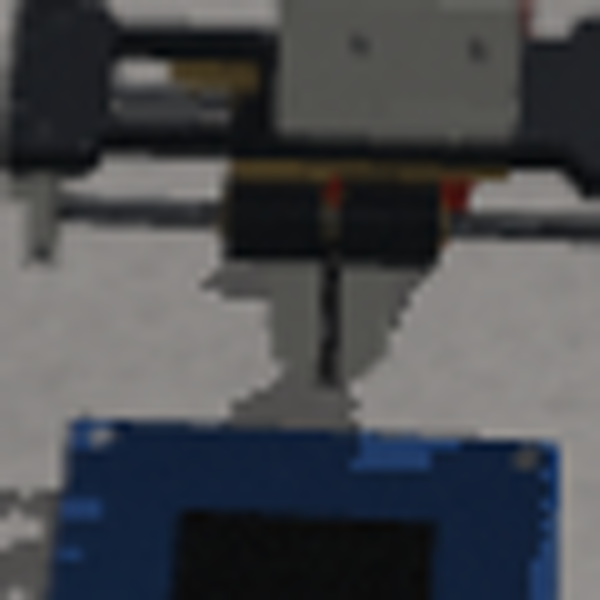

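The fingertip at (327,385) now meets its shadow, so the bench should be about a millimetre further down.

move_arm --deltas '[{"x":0,"y":0,"z":0.001,"wx":0,"wy":0,"wz":0,"hand":0},{"x":0,"y":0,"z":0.002,"wx":0,"wy":0,"wz":0,"hand":0},{"x":0,"y":0,"z":0.002,"wx":0,"wy":0,"wz":0,"hand":0}]'

```text
time: 14.25
tool_pos: [0.5759, -0.2855, -0.0176]
tool_rot: [-3.142, -0.0, 1.773]
contact_force: [-0.1, 0.5, 1.0]
opening: 0.0001
```

Run:
```python
from h import *
s=monitor.observe(); print(s['tool_pos'],s['contact_force'],s['qpos'],s['joint_efforts'])
```

```text
[ 0.57592851 -0.28548051 -0.01762329] [-0.07439917  0.51201071  0.97559316] [-5.79374310e-01  7.85504885e-01  1.41146385e+00  1.07601942e-04
  9.44815019e-01 -7.81483026e-01] [-3.91705893e-03 -5.88837719e+01 -1.95481110e+01  2.58260930e-02
  7.25562265e-02  5.05817638e-05]
```

move_arm --deltas '[{"x":0,"y":0,"z":0.001,"wx":0,"wy":0,"wz":0,"hand":0},{"x":0,"y":0,"z":0.0015,"wx":0,"wy":0,"wz":0,"hand":0},{"x":0,"y":0,"z":0.0015,"wx":0,"wy":0,"wz":0,"hand":0}]'

```text
time: 14.62
tool_pos: [0.5759, -0.2855, -0.0191]
tool_rot: [-3.142, -0.0, 1.773]
contact_force: [1.0, -0.1, 0.9]
opening: 0.0007
```

move_arm --deltas '[{"x":0,"y":0,"z":0.001,"wx":0,"wy":0,"wz":0,"hand":0},{"x":0,"y":0,"z":0.0015,"wx":0,"wy":0,"wz":0,"hand":0},{"x":0,"y":0,"z":0.0015,"wx":0,"wy":0,"wz":0,"hand":0}]'

```text
time: 15.0
tool_pos: [0.5761, -0.2856, -0.0199]
tool_rot: [3.141, 0.0, 1.773]
contact_force: [-1.8, 0.5, 4.9]
opening: 0.0007
```

The bench touches at a reported z of -19.5 mm, so the real fingertips are 19.5 mm above the reported TCP. I use that offset from here on and push with the tips about 6 mm above the bench.

move_arm --deltas '[{"x":0,"y":0,"z":-0.003,"wx":0,"wy":0,"wz":0,"hand":0.5},{"x":0,"y":0,"z":-0.0065,"wx":0,"wy":0,"wz":0,"hand":1},{"x":0,"y":0,"z":-0.0065,"wx":0,"wy":0,"wz":0,"hand":1},{"x":0,"y":0,"z":-0.0065,"wx":0,"wy":0,"wz":0,"hand":1},{"x":0.01,"y":0,"z":-0.0065,"wx":0,"wy":0,"wz":0,"hand":1},{"x":0.02,"y":0,"z":-0.0065,"wx":0,"wy":0,"wz":0,"hand":1},{"x":0.03,"y":0,"z":-0.0065,"wx":0,"wy":0,"wz":0,"hand":1},{"x":0.038,"y":0,"z":-0.0065,"wx":0,"wy":0,"wz":0,"hand":1}]'

```text
time: 16.0
tool_pos: [0.5687, -0.2483, -0.0137]
tool_rot: [3.141, 0.002, 1.773]
contact_force: [1.4, -4.8, 0.4]
opening: 0.0756
```

move_arm --deltas '[{"x":0.005,"y":0,"z":0,"wx":0,"wy":0,"wz":0,"hand":1},{"x":0.012,"y":0,"z":0,"wx":0,"wy":0,"wz":0,"hand":1},{"x":0.02,"y":0,"z":0,"wx":0,"wy":0,"wz":0,"hand":1}]'

```text
time: 16.38
tool_pos: [0.5647, -0.2289, -0.0137]
tool_rot: [3.141, 0.001, 1.772]
contact_force: [-0.1, -5.7, 1.0]
opening: 0.0913
```

move_arm --deltas '[{"x":0.012,"y":0,"z":0,"wx":0,"wy":0,"wz":0,"hand":1},{"x":0.024,"y":0,"z":0,"wx":0,"wy":0,"wz":0,"hand":1},{"x":0.036,"y":0,"z":0,"wx":0,"wy":0,"wz":0,"hand":1},{"x":0.048,"y":0,"z":0,"wx":0,"wy":0,"wz":0,"hand":1},{"x":0.06,"y":0,"z":0,"wx":0,"wy":0,"wz":0,"hand":1},{"x":0.072,"y":0,"z":0,"wx":0,"wy":0,"wz":0,"hand":1},{"x":0.084,"y":0,"z":0,"wx":0,"wy":0,"wz":0,"hand":1},{"x":0.096,"y":0,"z":0,"wx":0,"wy":0,"wz":0,"hand":1}]'

```text
time: 17.38
tool_pos: [0.5452, -0.1343, -0.0137]
tool_rot: [3.141, 0.0, 1.773]
contact_force: [0.8, -4.5, 1.3]
opening: 0.0916
```

```bash
cat > meas.py <<'E'
from h import *
im,p=cam("side"); 
H=cv2.cvtColor(im,cv2.COLOR_RGB2HSV); h,s,v=[H[:,:,i].astype(int) for i in range(3)]
for c in big((h>100)&(h<125)&(s>100)&(v>20))[:3]:
    if c[:,1].mean()>90: print("B",rect(plane(p,c,.02)),c.mean(0))
for c in big((h>18)&(h<32)&(s>130)): print("Y",rect(plane(p,c,0)),c.mean(0))
E
python3 meas.py; python3 go.py 576 -285 8 101.6
```

```text
B (array([529.6, -24.5]), array([188.7, 140.8]), -78.16818904876709) [277.31132075 200.52830189]
Y (array([5.607e+02, 2.000e-01]), array([225.8, 190.4]), -78.53926086425781) [249.73809524 221.9375    ]
Y (array([409.3, 224.6]), array([27. , 26.3]), -3.3601760864257812) [301.56756757 295.54054054]
Y (array([447.8, 220.1]), array([24.5, 23.4]), -3.0577011108398438) [285.28571429 290.17142857]
t 17.4 pos [ 544.5 -132.5  -13.9] rpy [-1.800e+02 -1.000e-01  1.016e+02] f [ 1.1 -0.9  2.4] open 91.8
d [-0.1557  0.0002 -0.0221] w [-0.  -0.1 -0. ]
```

move_arm --deltas '[{"x":0.008,"y":0,"z":0,"wx":0,"wy":0,"wz":0,"hand":1},{"x":0.016,"y":0,"z":0,"wx":0,"wy":0,"wz":0,"hand":1},{"x":0.02,"y":0,"z":0,"wx":0,"wy":0,"wz":0,"hand":1},{"x":0.02,"y":0,"z":0,"wx":0,"wy":0,"wz":0,"hand":1},{"x":-0.02,"y":0,"z":0,"wx":0,"wy":0,"wz":0,"hand":1},{"x":-0.04,"y":0,"z":-0.04,"wx":0,"wy":0,"wz":0,"hand":1},{"x":-0.04,"y":0,"z":-0.1,"wx":0,"wy":0,"wz":0,"hand":1},{"x":-0.04,"y":0,"z":-0.15,"wx":0,"wy":0,"wz":0,"hand":1}]'

```text
time: 18.42
tool_pos: [0.5525, -0.1734, 0.1373]
tool_rot: [-3.141, -0.002, 1.772]
contact_force: [0.5, 0.1, -0.4]
opening: 0.0918
```

```bash
python3 - <<'E'
from h import *
im,p=cam("wrist"); np.save("w4.npy",im); save(im,"w4.png",1.2)
print(rect(plane(p,big((lambda H:(H[:,:,0]>100)&(H[:,:,0]<125)&(H[:,:,1]>100))(cv2.cvtColor(im,cv2.COLOR_RGB2HSV)))[0],.02)))
E
python3 meas.py; python3 go.py 435 -35 100 11.6
```

```text
(array([534.8, -59.4]), array([142.4,  84.1]), 11.521188735961914)
B (array([525.7,  -4.7]), array([187.5, 141.1]), -78.14539527893066) [276.63761468 206.53211009]
Y (array([5.616e+02, 4.000e-01]), array([225.8, 188.6]), -78.53926086425781) [247.83591331 221.53869969]
Y (array([409.2, 225.4]), array([28.2, 27.6]), 83.65485382080078) [301.74358974 295.87179487]
Y (array([447.7, 219.7]), array([24.5, 24.1]), -3.0577011108398438) [285.28571429 290.08571429]
t 18.5 pos [ 555.5 -174.5  141.5] rpy [179.6   0.2 101.6] f [ 0.3  0.6 -0.3] open 92.0
d [ 0.161  -0.0904  0.0401] w [ 0.5 -0.2 90. ]
```

View pics/w4.png

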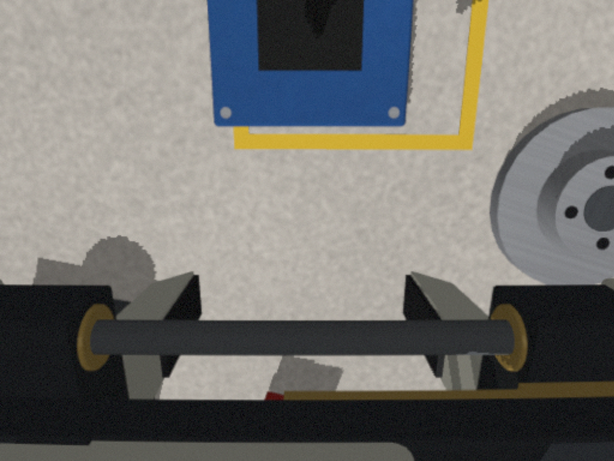

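The tray's near edge runs from (216,125) to (405,125), and the bay's near line has its outer edge at row 149 between columns 235 and 473. The tray is square to the bay but needs to move to the right.

Run:
```python
from h import *
p=viewer.camera_params("wrist")
a=np.radians(101.6);u=np.array([np.cos(a),np.sin(a)]);v=np.array([np.sin(a),-np.cos(a)])
T=plane(p,np.array([[214,124],[408,125]])/1.2,.02)[:,:2]*1000
B=plane(p,np.array([[235,149.5],[473,150]])/1.2,0)[:,:2]*1000
tc=T.mean(0)+90*u; bc=B.mean(0)+114*u
print(tc,bc,"du",(bc-tc)@u,"dv",(bc-tc)@v, np.linalg.norm(T[1]-T[0]),np.linalg.norm(B[1]-B[0]))
```

```text
[530.79098974 -13.46050034] [565.74552598  -2.55469774] du 3.6544688276557618 dv 36.43351467588081 146.83271467752272 196.31660339813334
```

move_arm --deltas '[{"x":0.0,"y":-0.05,"z":0,"wx":0,"wy":0,"wz":10,"hand":1},{"x":0.03,"y":-0.104,"z":0,"wx":0,"wy":0,"wz":20,"hand":1},{"x":0.08,"y":-0.104,"z":0,"wx":0,"wy":0,"wz":30,"hand":1},{"x":0.13,"y":-0.104,"z":0,"wx":0,"wy":0,"wz":40,"hand":1},{"x":0.166,"y":-0.104,"z":0,"wx":0,"wy":0,"wz":50,"hand":1},{"x":0.166,"y":-0.104,"z":0,"wx":0,"wy":0,"wz":60,"hand":1},{"x":0.166,"y":-0.104,"z":0,"wx":0,"wy":0,"wz":70,"hand":1},{"x":0.166,"y":-0.104,"z":0,"wx":0,"wy":0,"wz":80,"hand":1}]'

```text
time: 19.52
tool_pos: [0.4168, -0.0312, 0.1351]
tool_rot: [-3.139, 0.002, 0.371]
contact_force: [-0.3, -0.4, -0.8]
opening: 0.092
```

```bash
python3 go.py 421 -33 -13 11.6
```

```text
t 19.5 pos [416.8 -31.2 135.1] rpy [-1.799e+02  1.000e-01  2.130e+01] f [-0.3 -0.4 -0.8] open 92.0
d [0.0036 0.0036 0.1481] w [-0.1  0.1  9.7]
```

move_arm --deltas '[{"x":0,"y":0.003,"z":0.0,"wx":0,"wy":0,"wz":9.7,"hand":1},{"x":0,"y":0.003,"z":0.05,"wx":0,"wy":0,"wz":9.7,"hand":1},{"x":0,"y":0.003,"z":0.1,"wx":0,"wy":0,"wz":9.7,"hand":1},{"x":0,"y":0.003,"z":0.135,"wx":0,"wy":0,"wz":9.7,"hand":1},{"x":0,"y":0.003,"z":0.149,"wx":0,"wy":0,"wz":9.7,"hand":1},{"x":0,"y":0.003,"z":0.149,"wx":0,"wy":0,"wz":9.7,"hand":1}]'

```text
time: 20.27
tool_pos: [0.4171, -0.0341, -0.0144]
tool_rot: [-3.139, 0.004, 0.207]
contact_force: [0.5, -0.4, -0.3]
opening: 0.0919
```

```bash
python3 go.py 421 -33 -13 11.6
```

```text
t 20.3 pos [417.1 -34.1 -14.4] rpy [-179.8    0.2   11.9] f [ 0.5 -0.4 -0.3] open 91.9
d [ 0.004  -0.0003 -0.0015] w [-0.2  0.2  0.3]
```

move_arm --deltas '[{"x":0.01,"y":0,"z":0,"wx":0,"wy":0,"wz":0.3,"hand":1},{"x":0.02,"y":0,"z":0,"wx":0,"wy":0,"wz":0.3,"hand":1},{"x":0.028,"y":0,"z":0,"wx":0,"wy":0,"wz":0.3,"hand":1},{"x":0.034,"y":0,"z":0,"wx":0,"wy":0,"wz":0.3,"hand":1},{"x":0.04,"y":0,"z":0,"wx":0,"wy":0,"wz":0.3,"hand":1},{"x":0.046,"y":0,"z":0,"wx":0,"wy":0,"wz":0.3,"hand":1},{"x":0.052,"y":0,"z":0,"wx":0,"wy":0,"wz":0.3,"hand":1},{"x":0.055,"y":0,"z":0,"wx":0,"wy":0,"wz":0.3,"hand":1}]'

```text
time: 21.28
tool_pos: [0.4715, -0.0232, -0.0129]
tool_rot: [-3.14, 0.003, 0.203]
contact_force: [-7.4, -2.0, 5.7]
opening: 0.0918
```

```bash
python3 meas.py; python3 go.py 421 -33 -13 11.6
```

```text
B (array([552.6,   1.8]), array([187.2, 142.2]), -78.4242172241211) [264.70319635 207.76712329]
Y (array([560.6,   0.7]), array([224.6, 190.6]), -78.62214088439941) [251.62613982 224.61702128]
Y (array([409.3, 224.6]), array([27. , 26.3]), -3.3601760864257812) [301.56756757 295.54054054]
Y (array([447.7, 219.9]), array([24.5, 23.7]), -3.0577011108398438) [285.28571429 290.11428571]
t 21.3 pos [471.8 -23.1 -12.9] rpy [-179.9    0.2   11.6] f [-5.6 -0.5  2.3] open 91.7
d [-0.0517 -0.0006  0.0002] w [-0.1  0.2  0. ]
```

move_arm --deltas '[{"x":0.004,"y":0,"z":0,"wx":0,"wy":0,"wz":0,"hand":1},{"x":0.008,"y":0,"z":0,"wx":0,"wy":0,"wz":0,"hand":1},{"x":0.008,"y":0,"z":0,"wx":0,"wy":0,"wz":0,"hand":1},{"x":-0.02,"y":0,"z":0,"wx":0,"wy":0,"wz":0,"hand":1},{"x":-0.04,"y":0,"z":-0.03,"wx":0,"wy":0,"wz":0,"hand":1},{"x":-0.04,"y":0,"z":-0.09,"wx":0,"wy":0,"wz":0,"hand":1},{"x":-0.04,"y":0,"z":-0.15,"wx":0,"wy":0,"wz":0,"hand":1},{"x":-0.04,"y":0,"z":-0.21,"wx":0,"wy":0,"wz":0,"hand":1}]'

```text
time: 22.32
tool_pos: [0.4341, -0.0315, 0.1997]
tool_rot: [3.141, -0.002, 0.202]
contact_force: [1.1, 0.3, -1.1]
opening: 0.0917
```

```bash
python3 meas.py; python3 go.py 421 -33 -13 11.6
python3 - <<'E'
from h import *
im,p=cam("wrist"); np.save("w5.npy",im); save(im,"w5.png",1.2)
print(rect(plane(p,big((lambda H:(H[:,:,0]>100)&(H[:,:,0]<125)&(H[:,:,1]>100))(cv2.cvtColor(im,cv2.COLOR_RGB2HSV)))[0],.02)))
H=cv2.cvtColor(im,cv2.COLOR_RGB2HSV); h,s,v=[H[:,:,i].astype(int) for i in range(3)]
for c in big((h>18)&(h<32)&(s>130)): print("Y",rect(plane(p,c,0)),c.mean(0))
im,p=cam("top"); np.save("top2.npy",im)
E
```

```text
B (array([561.2,   3.4]), array([187. , 142.2]), -78.46040916442871) [262.50232558 206.17674419]
Y (array([561.4,   1.1]), array([225.6, 190.7]), -78.00684261322021) [262.40952381 219.15238095]
Y (array([409.2, 225.4]), array([28.2, 27.6]), 83.65485382080078) [301.74358974 295.87179487]
Y (array([447.4, 219.8]), array([24.2, 23.6]), -5.856239318847656) [285.5        290.02941176]
t 22.4 pos [437.9 -32.3 207.1] rpy [179.6  -0.8  11.6] f [ 3.4 -0.1  7.2] open 91.8
d [-0.0198 -0.0041  0.2199] w [ 0.4 -0.8 -0. ]
(array([551.9,  -7.1]), array([178.2, 121.9]), -78.36134147644043)
Y (array([541.2,  -4. ]), array([228.8, 153.5]), -78.41794681549072) [245.0508658  93.5487013]
Y (array([ 245.3, -257.5]), array([402.7,  22.5]), -78.60411167144775) [376.59823009 327.64955752]
Y (array([233.6, 168.8]), array([89. , 36.3]), -3.5611343383789062) [ 76.7012987  280.37662338]
Y (array([ 326.7, -299.9]), array([89.9, 37.7]), 25.674205780029297) [426.4556962  280.89873418]
Y (array([437.7, 253. ]), array([43.3, 33.7]), -89.77217511832714) [ 14.05263158 115.52631579]
Y (array([396. , 266.2]), array([26.8, 18.8]), -4.483116149902344) [  6.73529412 151.16176471]
```

The tray is now at about (562,0) against the bay at (561,1), squared to within 0.5°. Next I hover over the yellow-band carton.

```bash
cat > box.py <<'E'
import sys
from h import *
bands=dict(yellow=lambda h,s,v:(h>18)&(h<34)&(s>110),green=lambda h,s,v:(h>40)&(h<90)&(s>70),blue=lambda h,s,v:(h>95)&(h<130)&(s>70),black=lambda h,s,v:(v<38))
HT=dict(yellow=.036,green=.040,blue=.040,black=.036)
def box(im,p,name,xy,zbase=0,rad=75):
    H=cv2.cvtColor(im,cv2.COLOR_RGB2HSV); h,s,v=[H[:,:,i].astype(int) for i in range(3)]
    z=HT[name]+zbase
    m=(bands[name](h,s,v)|((h>4)&(h<20)&(s>70)&(v>40))).astype(np.uint8)
    ys,xs=np.mgrid[0:im.shape[0],0:im.shape[1]]
    c=proj(p,[[xy[0]/1000,xy[1]/1000,z],[xy[0]/1000+rad/1000,xy[1]/1000,z]]); r=np.linalg.norm(c[1]-c[0])
    m[(xs-c[0,0])**2+(ys-c[0,1])**2>r*r]=0
    m=cv2.morphologyEx(m,cv2.MORPH_OPEN,np.ones((2,2),np.uint8))
    P=np.argwhere(m)[:,::-1]
    return rect(plane(p,cv2.convexHull(P.astype(np.int32))[:,0,:],z))
if __name__=="__main__":
    im,p=cam(sys.argv[4] if len(sys.argv)>4 else "wrist"); np.save("last.npy",im)
    print(box(im,p,sys.argv[1],(float(sys.argv[2]),float(sys.argv[3]))))
E
python3 - <<'E'
from box import *
im=np.load("top2.npy"); p=viewer.camera_params("top")
for n,xy in dict(yellow=(418,215),blue=(410,340),green=(546,325),black=(643,215)).items(): print(n,box(im,p,n,xy,rad=65))
E
python3 go.py 420 212 200 95
```

```text
yellow (array([418.7, 213.5]), array([91.8, 60.4]), 86.0901870727539)
blue (array([408.3, 341. ]), array([96.6, 60.6]), 87.97370147705078)
green (array([540.8, 334.5]), array([94.5, 63.5]), -82.56415510177612)
black (array([644.8, 211.1]), array([92.8, 62.3]), 85.14887237548828)
t 22.5 pos [436.1 -32.  200.4] rpy [179.8  -0.5  11.6] f [-0.1  0.8 -0.2] open 92.0
d [ 3.320e-02 -2.423e-01 -2.000e-04] w [  0.5  -0.2 -83.4]
```

move_arm --deltas '[{"x":0.033,"y":-0.242,"z":0,"wx":0,"wy":0,"wz":-84,"hand":1},{"x":0.033,"y":-0.242,"z":0,"wx":0,"wy":0,"wz":-84,"hand":1},{"x":0.033,"y":-0.242,"z":0,"wx":0,"wy":0,"wz":-84,"hand":1},{"x":0.033,"y":-0.242,"z":0,"wx":0,"wy":0,"wz":-84,"hand":1},{"x":0.033,"y":-0.242,"z":0,"wx":0,"wy":0,"wz":-84,"hand":1},{"x":0.033,"y":-0.242,"z":0,"wx":0,"wy":0,"wz":-84,"hand":1},{"x":0.033,"y":-0.242,"z":0,"wx":0,"wy":0,"wz":-84,"hand":1},{"x":0.033,"y":-0.242,"z":0,"wx":0,"wy":0,"wz":-84,"hand":1}]'

```text
time: 23.48
tool_pos: [0.4169, 0.2122, 0.1956]
tool_rot: [-3.14, 0.0, 1.674]
contact_force: [0.1, 0.1, -0.8]
opening: 0.0913
```

```bash
python3 box.py yellow 418 212; python3 go.py 418 213 -16 86; python3 -c "
from h import *
save(np.load('last.npy'),'w6.png',1.2)"
```

```text
(array([424.1, 223. ]), array([89.3, 60.7]), 84.74545288085938)
t 23.5 pos [416.9 212.1 195.6] rpy [-179.9    0.    96.2] f [-0.3 -0.1 -0.3] open 91.8
d [0.0008 0.0016 0.2116] w [-0.1  0.  10.2]
```

View pics/w6.png

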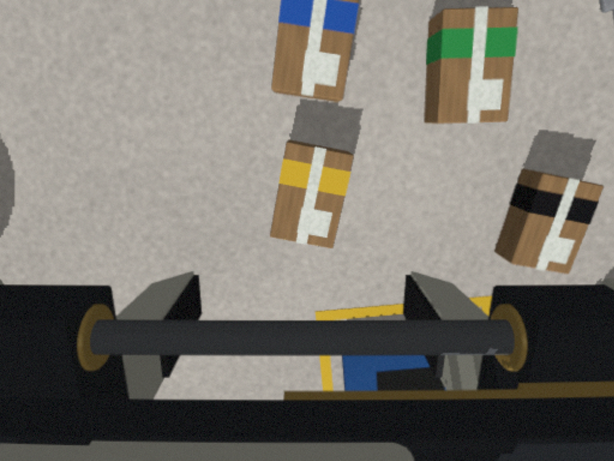

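The wrist view shows all four cartons, with yellow at (315,193). Its fitted size is 89 x 61 mm, which is sound, but the centre differs from the top view by about 8 mm, so I check it against the side camera.

Run:
```python
from box import *
import box as b
def ext(im,p,name,xy,ang,z,rad=70):
    H=cv2.cvtColor(im,cv2.COLOR_RGB2HSV); h,s,v=[H[:,:,i].astype(int) for i in range(3)]
    m=(bands[name](h,s,v)|((h>4)&(h<20)&(s>70)&(v>40)))
    P=np.argwhere(m)[:,::-1]; X=plane(p,P,z)[:,:2]*1000-xy; X=X[np.linalg.norm(X,axis=1)<rad]
    a=np.radians(ang); e=np.array([np.cos(a),np.sin(a)]); n=np.array([e[1],-e[0]])
    return np.round([np.percentile(X@e,.5),np.percentile(X@e,99.5),np.percentile(X@n,.5),np.percentile(X@n,99.5)],1)
xy=np.array([420,217])
for c in("top","side","wrist"):
    im,p=cam(c); print(c,ext(im,p,"yellow",xy,84.7,.036))
```

```text
top [-45.3  25.5 -28.5  30.5]
side [-34.6  67.4 -27.6  33. ]
wrist [-37.   51.3 -27.4  31.8]
```

```bash
python3 go.py 424 222 -13.5 84.7
```

```text
t 23.7 pos [417.1 212.1 196.1] rpy [-179.9    0.    95.4] f [ 0.5 -0.5  0.3] open 92.0
d [0.0093 0.0081 0.2096] w [-0.1  0.  10.7]
```

move_arm --deltas '[{"x":0.009,"y":0.008,"z":0.04,"wx":0,"wy":0,"wz":10.7,"hand":1},{"x":0.009,"y":0.008,"z":0.1,"wx":0,"wy":0,"wz":10.7,"hand":1},{"x":0.009,"y":0.008,"z":0.15,"wx":0,"wy":0,"wz":10.7,"hand":1},{"x":0.009,"y":0.008,"z":0.19,"wx":0,"wy":0,"wz":10.7,"hand":1},{"x":0.009,"y":0.008,"z":0.209,"wx":0,"wy":0,"wz":10.7,"hand":1},{"x":0.009,"y":0.008,"z":0.209,"wx":0,"wy":0,"wz":10.7,"hand":1},{"x":0.009,"y":0.008,"z":0.209,"wx":0,"wy":0,"wz":10.7,"hand":0.3},{"x":0.009,"y":0.008,"z":0.209,"wx":0,"wy":0,"wz":10.7,"hand":0.3}]' --grip_force 35

```text
time: 24.68
tool_pos: [0.4253, 0.2221, -0.0109]
tool_rot: [3.14, -0.001, 1.481]
contact_force: [-0.1, -0.9, 0.4]
opening: 0.0764
```

move_arm --deltas '[{"x":0,"y":0,"z":0,"wx":0,"wy":0,"wz":0,"hand":0.3},{"x":0,"y":0,"z":0,"wx":0,"wy":0,"wz":0,"hand":0.3},{"x":0,"y":0,"z":0,"wx":0,"wy":0,"wz":0,"hand":0.3}]'

```text
time: 25.05
tool_pos: [0.4247, 0.222, -0.0115]
tool_rot: [3.141, -0.0, 1.481]
contact_force: [-1.6, -1.8, 6.1]
opening: 0.0597
```

```bash
python3 go.py 530 -20 160 101.6; python3 go.py 424 222 -13.5 84.7
```

```text
t 25.1 pos [424.7 222.  -11.5] rpy [180.   -0.   84.9] f [-1.6 -1.8  6.1] open 59.7
d [-0.2315  0.1267 -0.1715] w [  0.   -0.  -16.7]
t 25.1 pos [424.7 222.  -11.5] rpy [180.   -0.   84.9] f [-1.6 -1.8  6.1] open 59.7
d [-0.     -0.0007  0.002 ] w [ 0.  -0.   0.2]
```

move_arm --deltas '[{"x":0,"y":0,"z":-0.03,"wx":0,"wy":0,"wz":0,"hand":0.2},{"x":0,"y":0,"z":-0.07,"wx":0,"wy":0,"wz":0,"hand":0.2},{"x":-0.03,"y":0.022,"z":-0.08,"wx":0,"wy":0,"wz":-2,"hand":0.2},{"x":-0.07,"y":0.052,"z":-0.08,"wx":0,"wy":0,"wz":-5,"hand":0.2},{"x":-0.11,"y":0.081,"z":-0.08,"wx":0,"wy":0,"wz":-8,"hand":0.2},{"x":-0.15,"y":0.111,"z":-0.08,"wx":0,"wy":0,"wz":-12,"hand":0.2},{"x":-0.19,"y":0.14,"z":-0.08,"wx":0,"wy":0,"wz":-15,"hand":0.2},{"x":-0.212,"y":0.157,"z":-0.08,"wx":0,"wy":0,"wz":-16.7,"hand":0.2}]'

```text
time: 26.05
tool_pos: [0.5628, -0.0057, 0.0677]
tool_rot: [3.142, 0.0, 1.772]
contact_force: [0.4, 0.1, -1.5]
opening: 0.06
```

move_arm --deltas '[{"x":0,"y":0,"z":0,"wx":0,"wy":0,"wz":0,"hand":0.2},{"x":0,"y":0,"z":0,"wx":0,"wy":0,"wz":0,"hand":0.2}]'

```text
time: 26.3
tool_pos: [0.5611, -0.0028, 0.0676]
tool_rot: [-3.14, -0.001, 1.772]
contact_force: [-0.7, -0.1, -1.4]
opening: 0.0598
```

```bash
python3 go.py 562 -3 9 101.6
python3 - <<'E'
from h import *
im,p=cam("wrist"); save(im,"w7.png",1.2); np.save("w7.npy",im)
H=cv2.cvtColor(im,cv2.COLOR_RGB2HSV); h,s,v=[H[:,:,i].astype(int) for i in range(3)]
for c in big((h>100)&(h<125)&(s>100))[:2]: print("B",rect(plane(p,c,.02)))
E
```

```text
t 26.3 pos [561.1  -2.8  67.6] rpy [-179.9   -0.   101.6] f [-0.7 -0.1 -1.4] open 59.8
d [-0.0004  0.0009  0.0586] w [-0.1 -0.  -0. ]
B (array([554.4,  28.9]), array([142. , 109.6]), 11.551156044006348)
B (array([523.1, -95.9]), array([12.5,  7.5]), -78.10512161254883)
```

View pics/w7.png

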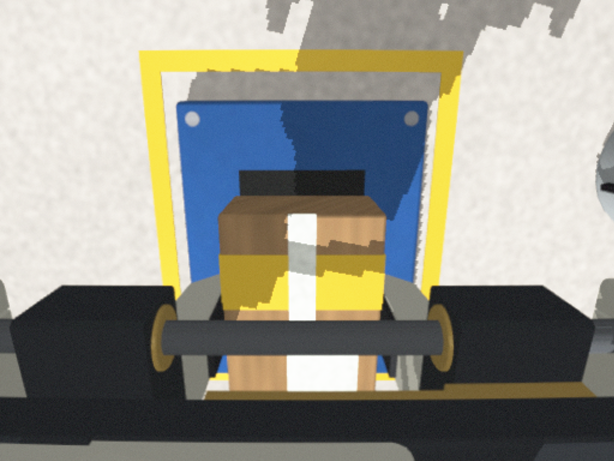

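The held carton is centred on the tray columns at about 302. The tray's far edge is at row 101 and the carton's far top edge runs from (219,214) to (386,214).

Run:
```python
from h import *
p=viewer.camera_params("wrist")
a=np.radians(101.6);u=np.array([np.cos(a),np.sin(a)]);v=np.array([np.sin(a),-np.cos(a)])
C=plane(p,np.array([[219,214],[386,214]])/1.2,.115)[:,:2]*1000
F=plane(p,np.array([[177,101],[428,101]])/1.2,.02)[:,:2]*1000
B=plane(p,np.array([[140,50],[463,50]])/1.2,.0)[:,:2]*1000
t=monitor.observe()['tool_pos'][:2]*1000
for n,X,k in(("carton",C,44),("tray",F,90),("bay",B,114)): c=X.mean(0)-k*u; print(n,c,np.linalg.norm(X[1]-X[0]),"rel tcp u,v",(c-t)@u,(c-t)@v)
```

```text
carton [561.21968872  -1.74893913] 59.010629945910864 rel tcp u,v 0.6275262846588697 0.2811057625259201
tray [561.98742774  -5.25495503] 141.41462574553344 rel tcp u,v -2.9612554801394144 0.3281815200994371
bay [560.17552702   0.58809775] 192.22347362369203 rel tcp u,v 3.126787641221596 -0.2718026742858509
```

move_arm --deltas '[{"x":-0.003,"y":0,"z":0.015,"wx":0,"wy":0,"wz":0,"hand":0.2},{"x":-0.003,"y":0,"z":0.035,"wx":0,"wy":0,"wz":0,"hand":0.2},{"x":-0.003,"y":0,"z":0.05,"wx":0,"wy":0,"wz":0,"hand":0.2},{"x":-0.003,"y":0,"z":0.057,"wx":0,"wy":0,"wz":0,"hand":0.2},{"x":-0.003,"y":0,"z":0.059,"wx":0,"wy":0,"wz":0,"hand":0.2},{"x":-0.003,"y":0,"z":0.059,"wx":0,"wy":0,"wz":0,"hand":0.2}]'

```text
time: 27.1
tool_pos: [0.5629, -0.0063, 0.0094]
tool_rot: [3.141, 0.0, 1.773]
contact_force: [-0.0, -0.5, -1.7]
opening: 0.0596
```

move_arm --deltas '[{"x":0,"y":0,"z":0.0015,"wx":0,"wy":0,"wz":0,"hand":0.2},{"x":0,"y":0,"z":0.0015,"wx":0,"wy":0,"wz":0,"hand":0.8},{"x":0,"y":0,"z":0.0015,"wx":0,"wy":0,"wz":0,"hand":1},{"x":0,"y":0,"z":0.0015,"wx":0,"wy":0,"wz":0,"hand":1},{"x":0,"y":0,"z":-0.04,"wx":0,"wy":0,"wz":0,"hand":1},{"x":0,"y":0,"z":-0.09,"wx":0,"wy":0,"wz":0,"hand":1},{"x":0,"y":0,"z":-0.15,"wx":0,"wy":0,"wz":0,"hand":1},{"x":0,"y":0,"z":-0.2,"wx":0,"wy":0,"wz":0,"hand":1}]'

```text
time: 28.1
tool_pos: [0.5627, -0.0063, 0.2115]
tool_rot: [3.14, 0.0, 1.773]
contact_force: [0.8, -0.3, -0.1]
opening: 0.0916
```

```bash
python3 - <<'E'
from box import *
im,p=cam("wrist"); print(box(im,p,"yellow",(562,-5),.02))
H=cv2.cvtColor(im,cv2.COLOR_RGB2HSV); h,s,v=[H[:,:,i].astype(int) for i in range(3)]
for c in big((h>100)&(h<125)&(s>100))[:1]: print("B",rect(plane(p,c,.02)))
im,p=cam("top"); 
for n,xy in dict(blue=(412,345),green=(545,338),black=(648,215)).items(): print(n,box(im,p,n,xy,rad=65))
E
python3 go.py 412 348 200 88;python3 go.py 648 217 200 88
```

```text
(array([587.9, -18.1]), array([126., 105.]), -78.46976661682129)
B (array([561.3,  -4.9]), array([177. , 142.5]), -78.46491050720215)
blue (array([408.1, 341. ]), array([96.3, 60.7]), 87.2671127319336)
green (array([540.8, 334.1]), array([94.2, 63.5]), -82.56491613388062)
black (array([644.7, 210.8]), array([92.2, 62.3]), 85.26994323730469)
t 28.2 pos [565.5  -6.7 215.3] rpy [179.4   0.2 101.6] f [-0.4 -0.7 -0.3] open 92.1
d [ 0.3783 -0.0793  0.013 ] w [ 0.7  0.1 13.6]
t 28.2 pos [565.5  -6.7 215.3] rpy [179.4   0.2 101.6] f [-0.4 -0.7 -0.3] open 92.1
d [0.2026 0.1256 0.0159] w [ 0.7  0.1 13.6]
```

move_arm --deltas '[{"x":0.203,"y":0.125,"z":0.012,"wx":0,"wy":0,"wz":16,"hand":1},{"x":0.203,"y":0.125,"z":0.012,"wx":0,"wy":0,"wz":16,"hand":1},{"x":0.203,"y":0.125,"z":0.012,"wx":0,"wy":0,"wz":16,"hand":1},{"x":0.203,"y":0.125,"z":0.012,"wx":0,"wy":0,"wz":16,"hand":1},{"x":0.203,"y":0.125,"z":0.012,"wx":0,"wy":0,"wz":16,"hand":1},{"x":0.203,"y":0.125,"z":0.012,"wx":0,"wy":0,"wz":16,"hand":1},{"x":0.203,"y":0.125,"z":0.012,"wx":0,"wy":0,"wz":16,"hand":1}]'

```text
time: 29.08
tool_pos: [0.6442, 0.2162, 0.1972]
tool_rot: [-3.142, 0.0, 1.492]
contact_force: [-0.7, -0.5, -0.1]
opening: 0.0918
```

```bash
python3 box.py black 650 218;  python3 go.py 650 218 -11.5 86
```

```text
(array([653.1, 220.3]), array([88.4, 59.3]), 85.43714904785156)
t 29.1 pos [644.3 216.2 197.4] rpy [180.    0.   85.5] f [-0.8 -0.7  0.2] open 91.7
d [0.0022 0.0055 0.2089] w [ 0.   0.  -0.5]
```

move_arm --deltas '[{"x":0.005,"y":0.0085,"z":0.05,"wx":0,"wy":0,"wz":0,"hand":1},{"x":0.005,"y":0.0085,"z":0.11,"wx":0,"wy":0,"wz":0,"hand":1},{"x":0.005,"y":0.0085,"z":0.16,"wx":0,"wy":0,"wz":0,"hand":1},{"x":0.005,"y":0.0085,"z":0.195,"wx":0,"wy":0,"wz":0,"hand":1},{"x":0.005,"y":0.0085,"z":0.209,"wx":0,"wy":0,"wz":0,"hand":1},{"x":0.005,"y":0.0085,"z":0.209,"wx":0,"wy":0,"wz":0,"hand":0.3},{"x":0.005,"y":0.0085,"z":0.209,"wx":0,"wy":0,"wz":0,"hand":0.3},{"x":0.005,"y":0.0085,"z":0.209,"wx":0,"wy":0,"wz":0,"hand":0.3}]'

```text
time: 30.12
tool_pos: [0.6542, 0.2222, -0.01]
tool_rot: [3.139, -0.001, 1.494]
contact_force: [-0.3, 1.0, -0.0]
opening: 0.0664
```

move_arm --deltas '[{"x":0,"y":0,"z":0,"wx":0,"wy":0,"wz":0,"hand":0.3},{"x":0,"y":0,"z":0,"wx":0,"wy":0,"wz":0,"hand":0.3}]'

```text
time: 30.38
tool_pos: [0.6536, 0.2222, -0.0106]
tool_rot: [3.14, -0.001, 1.494]
contact_force: [-2.1, -0.8, 6.2]
opening: 0.0598
```

```bash
python3 go.py 561.5 -5 80 101.6
```

```text
t 30.4 pos [653.6 222.2 -10.6] rpy [179.9  -0.   85.6] f [-2.1 -0.8  6.2] open 59.8
d [-0.2336 -0.0741 -0.0908] w [  0.1  -0.  -16. ]
```

move_arm --deltas '[{"x":0,"y":0,"z":-0.03,"wx":0,"wy":0,"wz":0,"hand":0.2},{"x":0,"y":0,"z":-0.08,"wx":0,"wy":0,"wz":0,"hand":0.2},{"x":-0.04,"y":-0.013,"z":-0.095,"wx":0,"wy":0,"wz":-3,"hand":0.2},{"x":-0.085,"y":-0.027,"z":-0.095,"wx":0,"wy":0,"wz":-6,"hand":0.2},{"x":-0.13,"y":-0.041,"z":-0.095,"wx":0,"wy":0,"wz":-9,"hand":0.2},{"x":-0.175,"y":-0.056,"z":-0.095,"wx":0,"wy":0,"wz":-12,"hand":0.2},{"x":-0.21,"y":-0.067,"z":-0.095,"wx":0,"wy":0,"wz":-14,"hand":0.2},{"x":-0.2316,"y":-0.074,"z":-0.095,"wx":0,"wy":0,"wz":-16,"hand":0.2}]'

```text
time: 31.38
tool_pos: [0.5603, -0.0048, 0.0826]
tool_rot: [-3.14, -0.0, 1.773]
contact_force: [0.3, 0.4, -4.4]
opening: 0.0597
```

move_arm --deltas '[{"x":0,"y":0,"z":0,"wx":0,"wy":0,"wz":0,"hand":0.2},{"x":0,"y":0,"z":0,"wx":0,"wy":0,"wz":0,"hand":0.2}]'

```text
time: 31.62
tool_pos: [0.5616, -0.0027, 0.0828]
tool_rot: [-3.142, -0.0, 1.772]
contact_force: [-1.0, 1.0, -4.0]
opening: 0.0598
```

```bash
cat > held.py <<'E'
import sys
from box import *
# held carton far top edge: bottom height zb(mm) given
name,zoff=sys.argv[1],float(sys.argv[2])
s=monitor.observe(); t=s['tool_pos']*1000
im,p=cam("wrist"); np.save("last.npy",im)
H=cv2.cvtColor(im,cv2.COLOR_RGB2HSV); h,sa,v=[H[:,:,i].astype(int) for i in range(3)]
z=(t[2]+zoff)/1000+HT[name]
a=s['tool_rot'][2];u=np.array([np.cos(a),np.sin(a)]);vv=np.array([np.sin(a),-np.cos(a)])
m=((h>4)&(h<20)&(sa>70)&(v>30))|bands[name](h,sa,v)
m[230:]=0
P=np.argwhere(m)[:,::-1]; X=plane(p,P,z)[:,:2]*1000-t[:2]
k=(abs(X@vv)<20)&(abs(X@u)<60); print("held far edge u from tcp",np.sort((X@u)[k])[-5:], "(44 + front face if visible)")
c=big((h>100)&(h<125)&(sa>100))[0]; 
if 1:
  F=(plane(p,c,.02)[:,:2]*1000-t[:2]); print("tray far edge u %.1f -> centre u %.1f, v %.1f %.1f"%(F[:,0:2].dot(u).max(),F.dot(u).max()-90,F.dot(vv).min(),F.dot(vv).max()))
E
python3 held.py black 10.6; python3 go.py 561.5 -5 46 101.6
```

```text
held far edge u from tcp [59.89383207 59.89451307 59.89520652 59.89591241 59.89663076] (44 + front face if visible)
tray far edge u 87.1 -> centre u -2.9, v -71.7 70.3
t 31.7 pos [561.7  -2.4  82.8] rpy [180.   -0.  101.6] f [ 0.6  0.7 -3.8] open 59.8
d [-0.0025 -0.0007  0.0368] w [ 0. -0. -0.]
```

move_arm --deltas '[{"x":0,"y":0,"z":0.015,"wx":0,"wy":0,"wz":0,"hand":0.2},{"x":0,"y":0,"z":0.028,"wx":0,"wy":0,"wz":0,"hand":0.2},{"x":0,"y":0,"z":0.035,"wx":0,"wy":0,"wz":0,"hand":0.2},{"x":0,"y":0,"z":0.037,"wx":0,"wy":0,"wz":0,"hand":0.2},{"x":0,"y":0,"z":0.037,"wx":0,"wy":0,"wz":0,"hand":0.2}]'

```text
time: 32.3
tool_pos: [0.5616, -0.0032, 0.046]
tool_rot: [3.141, 0.0, 1.773]
contact_force: [0.0, -0.5, -4.0]
opening: 0.0594
```

Still carrying the full weight, so I lower a little more, release and rise.

move_arm --deltas '[{"x":0,"y":0,"z":0.0015,"wx":0,"wy":0,"wz":0,"hand":0.2},{"x":0,"y":0,"z":0.0015,"wx":0,"wy":0,"wz":0,"hand":0.8},{"x":0,"y":0,"z":0.0015,"wx":0,"wy":0,"wz":0,"hand":1},{"x":0,"y":0,"z":0.0015,"wx":0,"wy":0,"wz":0,"hand":1},{"x":0,"y":0,"z":-0.04,"wx":0,"wy":0,"wz":0,"hand":1},{"x":0,"y":0,"z":-0.09,"wx":0,"wy":0,"wz":0,"hand":1},{"x":0,"y":0,"z":-0.15,"wx":0,"wy":0,"wz":0,"hand":1},{"x":0,"y":0,"z":-0.17,"wx":0,"wy":0,"wz":0,"hand":1}]'

```text
time: 33.3
tool_pos: [0.5631, -0.0034, 0.2204]
tool_rot: [3.135, 0.002, 1.773]
contact_force: [-0.0, -0.3, -0.5]
opening: 0.0918
```

```bash
cat > top.py <<'E'
# top carton of the stack, from the wrist: rect of its top face (front/far faces may add)
import sys
from box import *
name,zb=sys.argv[1],float(sys.argv[2])/1000
im,p=cam("wrist"); np.save("last.npy",im)
H=cv2.cvtColor(im,cv2.COLOR_RGB2HSV); h,s,v=[H[:,:,i].astype(int) for i in range(3)]
c=big((h>100)&(h<125)&(s>100))[0]; print("tray",rect(plane(p,c,.02)))
m=((h>4)&(h<20)&(s>70)&(v>30))
P=np.argwhere(m)[:,::-1]; X=plane(p,P,zb+HT[name]); k=np.linalg.norm(X[:,:2]-[.5615,-.005],axis=1)<.062
r=rect(X[k]); print("carton",r)
E
python3 top.py black 56; python3 go.py 545 342 200 98
```

```text
tray (array([561.1,  -4.2]), array([176.6, 142.4]), -78.45798587799072)
carton (array([561.3,  -1.7]), array([93.4, 59.5]), -78.5553560256958)
t 33.4 pos [563.5  -3.5 221.4] rpy [179.5   0.2 101.6] f [ 0.4 -0.4  1.5] open 91.4
d [0.3422 0.0511 0.0209] w [0.5 0.1 3.6]
```

move_arm --deltas '[{"x":0.342,"y":0.051,"z":0.02,"wx":0,"wy":0,"wz":3.6,"hand":1},{"x":0.342,"y":0.051,"z":0.02,"wx":0,"wy":0,"wz":3.6,"hand":1},{"x":0.342,"y":0.051,"z":0.02,"wx":0,"wy":0,"wz":3.6,"hand":1},{"x":0.342,"y":0.051,"z":0.02,"wx":0,"wy":0,"wz":3.6,"hand":1},{"x":0.342,"y":0.051,"z":0.02,"wx":0,"wy":0,"wz":3.6,"hand":1},{"x":0.342,"y":0.051,"z":0.02,"wx":0,"wy":0,"wz":3.6,"hand":1},{"x":0.342,"y":0.051,"z":0.02,"wx":0,"wy":0,"wz":3.6,"hand":1},{"x":0.342,"y":0.051,"z":0.02,"wx":0,"wy":0,"wz":3.6,"hand":1}]'

```text
time: 34.35
tool_pos: [0.5427, 0.3412, 0.1952]
tool_rot: [-3.14, 0.001, 1.71]
contact_force: [0.2, 0.3, 0.3]
opening: 0.0917
```

```bash
python3 box.py green 547 343;  python3 go.py 547 343 -11.5 96
```

```text
(array([547.1, 345.6]), array([89.3, 60.5]), -82.05633449554443)
t 34.4 pos [543.  340.8 195.6] rpy [-180.     0.    97.9] f [-0.7  0.2 -0.5] open 91.6
d [0.0018 0.0044 0.2071] w [-0.   0.   1.9]
```

move_arm --deltas '[{"x":0.004,"y":0.0047,"z":0.05,"wx":0,"wy":0,"wz":0,"hand":1},{"x":0.004,"y":0.0047,"z":0.11,"wx":0,"wy":0,"wz":0,"hand":1},{"x":0.004,"y":0.0047,"z":0.16,"wx":0,"wy":0,"wz":0,"hand":1},{"x":0.004,"y":0.0047,"z":0.193,"wx":0,"wy":0,"wz":0,"hand":1},{"x":0.004,"y":0.0047,"z":0.2065,"wx":0,"wy":0,"wz":0,"hand":1},{"x":0.004,"y":0.0047,"z":0.2065,"wx":0,"wy":0,"wz":0,"hand":0.3},{"x":0.004,"y":0.0047,"z":0.2065,"wx":0,"wy":0,"wz":0,"hand":0.3},{"x":0.004,"y":0.0047,"z":0.2065,"wx":0,"wy":0,"wz":0,"hand":0.3}]'

```text
time: 35.4
tool_pos: [0.5479, 0.3471, -0.0088]
tool_rot: [3.139, -0.001, 1.71]
contact_force: [0.9, 0.6, -0.2]
opening: 0.066
```

move_arm --deltas '[{"x":0,"y":0,"z":0,"wx":0,"wy":0,"wz":0,"hand":0.3},{"x":0,"y":0,"z":0,"wx":0,"wy":0,"wz":0,"hand":0.3}]'

```text
time: 35.65
tool_pos: [0.5473, 0.347, -0.0092]
tool_rot: [3.14, -0.001, 1.71]
contact_force: [-1.9, -0.6, 5.8]
opening: 0.0599
```

```bash
python3 go.py 561.5 -5 120 101.6
```

```text
t 35.6 pos [547.3 347.   -9.2] rpy [179.9  -0.   98. ] f [-1.9 -0.6  5.8] open 59.9
d [-0.3505 -0.0347 -0.1294] w [ 0.1 -0.  -3.6]
```

move_arm --deltas '[{"x":0,"y":0,"z":-0.03,"wx":0,"wy":0,"wz":0,"hand":0.2},{"x":0,"y":0,"z":-0.08,"wx":0,"wy":0,"wz":0,"hand":0.2},{"x":-0.03,"y":-0.003,"z":-0.12,"wx":0,"wy":0,"wz":-1,"hand":0.2},{"x":-0.08,"y":-0.008,"z":-0.13,"wx":0,"wy":0,"wz":-2,"hand":0.2},{"x":-0.13,"y":-0.013,"z":-0.13,"wx":0,"wy":0,"wz":-3,"hand":0.2},{"x":-0.18,"y":-0.018,"z":-0.13,"wx":0,"wy":0,"wz":-3.6,"hand":0.2},{"x":-0.23,"y":-0.023,"z":-0.13,"wx":0,"wy":0,"wz":-3.6,"hand":0.2},{"x":-0.28,"y":-0.028,"z":-0.13,"wx":0,"wy":0,"wz":-3.6,"hand":0.2}]'

```text
time: 36.65
tool_pos: [0.5578, 0.064, 0.1195]
tool_rot: [3.142, -0.0, 1.773]
contact_force: [1.9, -0.4, -2.4]
opening: 0.0598
```

```bash
python3 go.py 561.2 -3.5 120 101.6
```

```text
t 36.6 pos [557.8  64.  119.5] rpy [180.   -0.  101.6] f [ 1.9 -0.4 -2.4] open 59.8
d [-0.0668 -0.0102 -0.0006] w [ 0. -0. -0.]
```

move_arm --deltas '[{"x":-0.04,"y":-0.006,"z":0,"wx":0,"wy":0,"wz":0,"hand":0.2},{"x":-0.06,"y":-0.0105,"z":0,"wx":0,"wy":0,"wz":0,"hand":0.2},{"x":-0.0685,"y":-0.0105,"z":0,"wx":0,"wy":0,"wz":0,"hand":0.2},{"x":-0.0685,"y":-0.0105,"z":0.0,"wx":0,"wy":0,"wz":0,"hand":0.2},{"x":-0.0685,"y":-0.0105,"z":0,"wx":0,"wy":0,"wz":0,"hand":0.2}]'

```text
time: 37.28
tool_pos: [0.5614, -0.0024, 0.1194]
tool_rot: [-3.141, -0.0, 1.774]
contact_force: [-0.2, -0.4, -1.1]
opening: 0.0595
```

```bash
python3 held.py green 9.2; python3 go.py 561.2 -3.5 83 101.6
```

```text
held far edge u from tcp [59.82041356 59.82104125 59.8216809  59.82233252 59.82299611] (44 + front face if visible)
tray far edge u 86.9 -> centre u -3.1, v -71.7 70.5
t 37.3 pos [561.4  -2.5 119.5] rpy [-180.    -0.   101.7] f [-0.1 -0.4 -1.5] open 59.8
d [-0.001  -0.0004  0.0365] w [-0.  -0.   0.1]
```

move_arm --deltas '[{"x":-0.0015,"y":0,"z":0.015,"wx":0,"wy":0,"wz":0,"hand":0.2},{"x":-0.0015,"y":0,"z":0.028,"wx":0,"wy":0,"wz":0,"hand":0.2},{"x":-0.0015,"y":0,"z":0.034,"wx":0,"wy":0,"wz":0,"hand":0.2},{"x":-0.0015,"y":0,"z":0.0365,"wx":0,"wy":0,"wz":0,"hand":0.2},{"x":-0.0015,"y":0,"z":0.0375,"wx":0,"wy":0,"wz":0,"hand":0.2},{"x":-0.0015,"y":0,"z":0.0375,"wx":0,"wy":0,"wz":0,"hand":0.2}]'

```text
time: 38.08
tool_pos: [0.5618, -0.0051, 0.0827]
tool_rot: [3.141, -0.0, 1.773]
contact_force: [-3.6, 0.1, 4.8]
opening: 0.0598
```

move_arm --deltas '[{"x":0,"y":0,"z":0,"wx":0,"wy":0,"wz":0,"hand":0.8},{"x":0,"y":0,"z":0,"wx":0,"wy":0,"wz":0,"hand":1},{"x":0,"y":0,"z":0,"wx":0,"wy":0,"wz":0,"hand":1},{"x":0,"y":0,"z":-0.03,"wx":0,"wy":0,"wz":0,"hand":1},{"x":0,"y":0,"z":-0.07,"wx":0,"wy":0,"wz":0,"hand":1},{"x":0,"y":0,"z":-0.13,"wx":0,"wy":0,"wz":0,"hand":1},{"x":0,"y":0,"z":-0.15,"wx":0,"wy":0,"wz":0,"hand":1},{"x":0,"y":0,"z":-0.15,"wx":0,"wy":0,"wz":0,"hand":1}]'

```text
time: 39.08
tool_pos: [0.5627, -0.0053, 0.2336]
tool_rot: [3.138, 0.001, 1.773]
contact_force: [-0.7, -0.2, -0.7]
opening: 0.0923
```

```bash
python3 top.py green 92; python3 go.py 413 350 200 88
```

```text
tray (array([561.1,  -4.2]), array([176.5, 142.4]), -78.46210956573486)
carton (array([560.9,  -1.1]), array([97.1, 59.1]), -78.55983352661133)
t 39.1 pos [561.8  -5.2 231.8] rpy [180.    0.  101.6] f [-1.2  0.2 -0.7] open 92.1
d [ 0.3778 -0.0745  0.0317] w [ 0.   0.  13.6]
```

move_arm --deltas '[{"x":0.378,"y":-0.0745,"z":0.03,"wx":0,"wy":0,"wz":13.6,"hand":1},{"x":0.378,"y":-0.0745,"z":0.03,"wx":0,"wy":0,"wz":13.6,"hand":1},{"x":0.378,"y":-0.0745,"z":0.03,"wx":0,"wy":0,"wz":13.6,"hand":1},{"x":0.378,"y":-0.0745,"z":0.03,"wx":0,"wy":0,"wz":13.6,"hand":1},{"x":0.378,"y":-0.0745,"z":0.03,"wx":0,"wy":0,"wz":13.6,"hand":1},{"x":0.378,"y":-0.0745,"z":0.03,"wx":0,"wy":0,"wz":13.6,"hand":1},{"x":0.378,"y":-0.0745,"z":0.03,"wx":0,"wy":0,"wz":13.6,"hand":1},{"x":0.378,"y":-0.0745,"z":0.03,"wx":0,"wy":0,"wz":13.6,"hand":1}]'

```text
time: 40.12
tool_pos: [0.4122, 0.3501, 0.2005]
tool_rot: [-3.139, 0.002, 1.537]
contact_force: [0.4, -1.1, -0.5]
opening: 0.0916
```

```bash
python3 box.py blue 413 352;  python3 go.py 413 352 -11 88
```

```text
(array([413.2, 353. ]), array([89.6, 60.4]), 88.08904266357422)
t 40.2 pos [413.  349.3 200.9] rpy [-1.799e+02  1.000e-01  8.800e+01] f [0.1 0.1 0.7] open 92.0
d [3.100e-03 2.000e-04 2.119e-01] w [-0.1  0.1 -0. ]
```

move_arm --deltas '[{"x":0.0035,"y":0,"z":0.05,"wx":0,"wy":0,"wz":0,"hand":1},{"x":0.0035,"y":0,"z":0.11,"wx":0,"wy":0,"wz":0,"hand":1},{"x":0.0035,"y":0,"z":0.16,"wx":0,"wy":0,"wz":0,"hand":1},{"x":0.0035,"y":0,"z":0.197,"wx":0,"wy":0,"wz":0,"hand":1},{"x":0.0035,"y":0,"z":0.211,"wx":0,"wy":0,"wz":0,"hand":1},{"x":0.0035,"y":0,"z":0.211,"wx":0,"wy":0,"wz":0,"hand":0.3},{"x":0.0035,"y":0,"z":0.211,"wx":0,"wy":0,"wz":0,"hand":0.3},{"x":0.0035,"y":0,"z":0.211,"wx":0,"wy":0,"wz":0,"hand":0.3}]'

```text
time: 41.18
tool_pos: [0.414, 0.3542, -0.0075]
tool_rot: [3.139, -0.002, 1.535]
contact_force: [-0.4, -0.1, 0.3]
opening: 0.0664
```

move_arm --deltas '[{"x":0,"y":0,"z":0,"wx":0,"wy":0,"wz":0,"hand":0.3},{"x":0,"y":0,"z":0,"wx":0,"wy":0,"wz":0,"hand":0.3}]'

```text
time: 41.42
tool_pos: [0.4135, 0.3541, -0.0079]
tool_rot: [3.14, -0.001, 1.536]
contact_force: [-1.3, -1.5, 7.3]
opening: 0.0595
```

```bash
python3 go.py 561.5 -5 160 101.6
```

```text
t 41.4 pos [413.5 354.1  -7.9] rpy [ 1.799e+02 -1.000e-01  8.800e+01] f [-1.3 -1.5  7.3] open 59.5
d [-0.3535  0.1607 -0.168 ] w [  0.1  -0.  -13.6]
```

move_arm --deltas '[{"x":0,"y":0,"z":-0.03,"wx":0,"wy":0,"wz":0,"hand":0.2},{"x":0,"y":0,"z":-0.08,"wx":0,"wy":0,"wz":0,"hand":0.2},{"x":-0.02,"y":0.009,"z":-0.13,"wx":0,"wy":0,"wz":-1,"hand":0.2},{"x":-0.06,"y":0.027,"z":-0.165,"wx":0,"wy":0,"wz":-3,"hand":0.2},{"x":-0.105,"y":0.048,"z":-0.168,"wx":0,"wy":0,"wz":-5,"hand":0.2},{"x":-0.15,"y":0.068,"z":-0.168,"wx":0,"wy":0,"wz":-7,"hand":0.2},{"x":-0.195,"y":0.089,"z":-0.168,"wx":0,"wy":0,"wz":-9,"hand":0.2},{"x":-0.24,"y":0.109,"z":-0.168,"wx":0,"wy":0,"wz":-11,"hand":0.2}]'

```text
time: 42.42
tool_pos: [0.5137, 0.1086, 0.159]
tool_rot: [-3.141, -0.0, 1.729]
contact_force: [0.8, 0.4, -2.3]
opening: 0.0599
```

```bash
python3 go.py 561.3 -4 160 101.6
```

```text
t 42.4 pos [513.7 108.6 159. ] rpy [-180.    -0.    99.1] f [ 0.8  0.4 -2.3] open 59.9
d [-0.1186  0.0293 -0.0011] w [-0.  -0.  -2.5]
```

move_arm --deltas '[{"x":-0.045,"y":0.011,"z":0,"wx":0,"wy":0,"wz":-2,"hand":0.2},{"x":-0.085,"y":0.02,"z":0,"wx":0,"wy":0,"wz":-2.6,"hand":0.2},{"x":-0.11,"y":0.027,"z":0,"wx":0,"wy":0,"wz":-2.6,"hand":0.2},{"x":-0.1205,"y":0.029,"z":0,"wx":0,"wy":0,"wz":-2.6,"hand":0.2},{"x":-0.1205,"y":0.029,"z":0,"wx":0,"wy":0,"wz":-2.6,"hand":0.2},{"x":-0.1205,"y":0.029,"z":0,"wx":0,"wy":0,"wz":-2.6,"hand":0.2}]'

```text
time: 43.18
tool_pos: [0.5605, -0.0034, 0.1589]
tool_rot: [-3.141, -0.001, 1.774]
contact_force: [-0.5, -0.5, -1.7]
opening: 0.0599
```

```bash
python3 held.py blue 7.9; python3 go.py 561.3 -4 124.5 101.6
```

```text
held far edge u from tcp [59.66101986 59.66181824 59.66262878 59.66345151 59.66428641] (44 + front face if visible)
tray far edge u 87.5 -> centre u -2.5, v -70.5 71.6
t 43.2 pos [560.5  -3.3 159. ] rpy [-180.    -0.   101.6] f [ 0.2  0.6 -2. ] open 60.0
d [-0.0008  0.0006  0.0345] w [-0. -0.  0.]
```

move_arm --deltas '[{"x":-0.001,"y":0.0005,"z":0.012,"wx":0,"wy":0,"wz":0,"hand":0.2},{"x":-0.001,"y":0.0005,"z":0.025,"wx":0,"wy":0,"wz":0,"hand":0.2},{"x":-0.001,"y":0.0005,"z":0.032,"wx":0,"wy":0,"wz":0,"hand":0.2},{"x":-0.001,"y":0.0005,"z":0.034,"wx":0,"wy":0,"wz":0,"hand":0.2},{"x":-0.001,"y":0.0005,"z":0.0355,"wx":0,"wy":0,"wz":0,"hand":0.2},{"x":-0.001,"y":0.0005,"z":0.0355,"wx":0,"wy":0,"wz":0,"hand":0.2}]'

```text
time: 43.98
tool_pos: [0.5619, -0.0054, 0.1242]
tool_rot: [3.141, 0.0, 1.773]
contact_force: [-2.7, -0.0, 2.7]
opening: 0.0598
```

move_arm --deltas '[{"x":0,"y":0,"z":0,"wx":0,"wy":0,"wz":0,"hand":0.8},{"x":0,"y":0,"z":0,"wx":0,"wy":0,"wz":0,"hand":1},{"x":0,"y":0,"z":0,"wx":0,"wy":0,"wz":0,"hand":1},{"x":0,"y":0,"z":-0.03,"wx":0,"wy":0,"wz":0,"hand":1},{"x":0,"y":0,"z":-0.07,"wx":0,"wy":0,"wz":0,"hand":1},{"x":0,"y":0,"z":-0.1,"wx":0,"wy":0,"wz":0,"hand":1},{"x":0,"y":0,"z":-0.12,"wx":0,"wy":0,"wz":0,"hand":1},{"x":0,"y":0,"z":-0.12,"wx":0,"wy":0,"wz":0,"hand":1}]'

```text
time: 44.98
tool_pos: [0.5625, -0.0055, 0.2449]
tool_rot: [3.138, 0.001, 1.773]
contact_force: [-0.0, 0.6, 1.1]
opening: 0.0917
```

```bash
python3 top.py blue 132
python3 - <<'E'
from h import *
for n in("top","side"):
    im,p=cam(n); np.save(n+"3.npy",im)
    H=cv2.cvtColor(im,cv2.COLOR_RGB2HSV); h,s,v=[H[:,:,i].astype(int) for i in range(3)]
    for c in big(((h<6)|(h>174))&(s>140)):
        if n=="top" or c[:,1].mean()>70: print(n,"R",rect(plane(p,c,.04)),c.mean(0))
save(im,"s5.png",1.5)
E
python3 go.py 578 -398 200 85
```

```text
tray (array([561.1,  -4.4]), array([177.2, 142.4]), -78.42997741699219)
carton (array([5.606e+02, 2.000e-01]), array([101.8,  59.2]), -78.46985244750977)
top R (array([ 576.1, -398.7]), array([90.9, 60.9]), 85.12074279785156) [391.46590909 211.39772727]
side R (array([ 596.5, -329.6]), array([43.4, 18.2]), -76.58184719085693) [280.51851852 116.22222222]
t 45.1 pos [561.1  -5.4 242.3] rpy [-179.9   -0.   101.6] f [ 0.1 -0.2 -0.2] open 92.3
d [-0.3881 -0.0622  0.0421] w [-0.1 -0.  16.6]
```

View pics/s5.png

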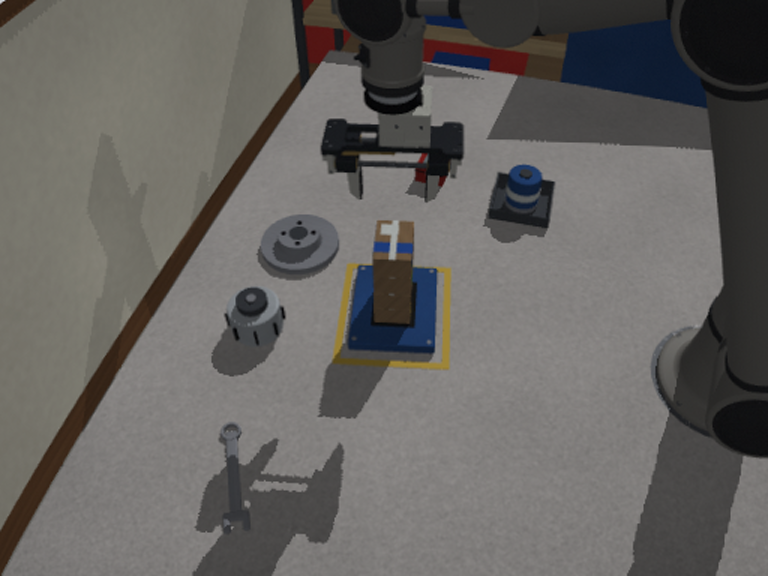

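The four-carton column stands straight on the tray at about (393,270), with the filter in the pan and the bystanders in place. The tin comes next.

move_arm --deltas '[{"x":-0.06,"y":-0.01,"z":0,"wx":0,"wy":0,"wz":5,"hand":1},{"x":-0.12,"y":-0.02,"z":0,"wx":0,"wy":0,"wz":10,"hand":1},{"x":-0.388,"y":-0.062,"z":0.042,"wx":0,"wy":0,"wz":16,"hand":1},{"x":-0.388,"y":-0.062,"z":0.042,"wx":0,"wy":0,"wz":16,"hand":1},{"x":-0.388,"y":-0.062,"z":0.042,"wx":0,"wy":0,"wz":16,"hand":1},{"x":-0.388,"y":-0.062,"z":0.042,"wx":0,"wy":0,"wz":16,"hand":1},{"x":-0.388,"y":-0.062,"z":0.042,"wx":0,"wy":0,"wz":16,"hand":1},{"x":-0.388,"y":-0.062,"z":0.042,"wx":0,"wy":0,"wz":16,"hand":1}]'

```text
time: 46.12
tool_pos: [0.5775, -0.3995, 0.1984]
tool_rot: [-3.138, -0.002, 1.491]
contact_force: [0.4, 0.3, 0.7]
opening: 0.0918
```

```bash
cat > tin.py <<'E'
from h import *
im,p=cam("wrist"); np.save("last.npy",im)
H=cv2.cvtColor(im,cv2.COLOR_RGB2HSV); h,s,v=[H[:,:,i].astype(int) for i in range(3)]
for c in big(((h<6)|(h>174))&(s>120))[:2]: print("R",rect(plane(p,c,.04)),c.mean(0))
E
python3 tin.py; python3 go.py 580 -396 -8.5 85
```

```text
R (array([ 580.4, -397.3]), array([90.3, 59.3]), 85.16551208496094) [254.75665399 170.03802281]
t 46.2 pos [ 578.1 -397.9  199.4] rpy [-1.799e+02 -1.000e-01  8.550e+01] f [ 0.8  1.  -0.4] open 91.9
d [0.0016 0.0022 0.2079] w [-0.1 -0.1  0.5]
```

move_arm --deltas '[{"x":0,"y":0.002,"z":0.05,"wx":0,"wy":0,"wz":0.4,"hand":1},{"x":0,"y":0.002,"z":0.11,"wx":0,"wy":0,"wz":0.4,"hand":1},{"x":0,"y":0.002,"z":0.16,"wx":0,"wy":0,"wz":0.4,"hand":1},{"x":0,"y":0.002,"z":0.194,"wx":0,"wy":0,"wz":0.4,"hand":1},{"x":0,"y":0.002,"z":0.208,"wx":0,"wy":0,"wz":0.4,"hand":1},{"x":0,"y":0.002,"z":0.208,"wx":0,"wy":0,"wz":0.4,"hand":0.3},{"x":0,"y":0.002,"z":0.208,"wx":0,"wy":0,"wz":0.4,"hand":0.3},{"x":0,"y":0.002,"z":0.208,"wx":0,"wy":0,"wz":0.4,"hand":0.3}]'

```text
time: 47.18
tool_pos: [0.5817, -0.3987, -0.0046]
tool_rot: [3.139, 0.002, 1.487]
contact_force: [-0.1, 0.2, -0.7]
opening: 0.0666
```

move_arm --deltas '[{"x":0,"y":0,"z":0,"wx":0,"wy":0,"wz":0,"hand":0.3},{"x":0,"y":0,"z":0,"wx":0,"wy":0,"wz":0,"hand":0.3}]'

```text
time: 47.42
tool_pos: [0.5812, -0.3985, -0.0052]
tool_rot: [3.14, 0.001, 1.487]
contact_force: [-1.1, 0.9, 6.6]
opening: 0.0596
```

```bash
python3 go.py 561.5 -5 205 101.6
```

```text
t 47.4 pos [ 581.2 -398.5   -5.2] rpy [1.799e+02 1.000e-01 8.520e+01] f [-1.1  0.9  6.6] open 59.6
d [ 0.3902 -0.0524 -0.2106] w [  0.1   0.1 -16.4]
```

move_arm --deltas '[{"x":0,"y":0,"z":-0.03,"wx":0,"wy":0,"wz":0,"hand":0.2},{"x":0,"y":0,"z":-0.075,"wx":0,"wy":0,"wz":0,"hand":0.2},{"x":0,"y":0,"z":-0.125,"wx":0,"wy":0,"wz":0,"hand":0.2},{"x":0.02,"y":-0.003,"z":-0.175,"wx":0,"wy":0,"wz":-3,"hand":0.2},{"x":0.06,"y":-0.008,"z":-0.205,"wx":0,"wy":0,"wz":-6,"hand":0.2},{"x":0.105,"y":-0.014,"z":-0.213,"wx":0,"wy":0,"wz":-9,"hand":0.2},{"x":0.15,"y":-0.02,"z":-0.213,"wx":0,"wy":0,"wz":-12,"hand":0.2},{"x":0.195,"y":-0.026,"z":-0.213,"wx":0,"wy":0,"wz":-15,"hand":0.2}]'

```text
time: 48.42
tool_pos: [0.5706, -0.2, 0.2059]
tool_rot: [-3.141, -0.001, 1.75]
contact_force: [0.5, 0.2, -3.6]
opening: 0.0594
```

move_arm --deltas '[{"x":0,"y":0,"z":0,"wx":0,"wy":0,"wz":-1.4,"hand":0.2},{"x":0,"y":0,"z":0,"wx":0,"wy":0,"wz":-1.4,"hand":0.2}]'

```text
time: 48.68
tool_pos: [0.5712, -0.2018, 0.2062]
tool_rot: [-3.141, -0.0, 1.773]
contact_force: [-0.4, 0.2, -3.9]
opening: 0.0599
```

```bash
python3 go.py 561.7 -6 205 101.6
```

```text
t 48.7 pos [ 571.2 -201.8  206.2] rpy [-180.    -0.   101.6] f [-0.4  0.2 -3.9] open 59.9
d [0.1937 0.03   0.0012] w [-0. -0. -0.]
```

move_arm --deltas '[{"x":0.035,"y":0.005,"z":0,"wx":0,"wy":0,"wz":0,"hand":0.2},{"x":0.075,"y":0.012,"z":0,"wx":0,"wy":0,"wz":0,"hand":0.2},{"x":0.115,"y":0.018,"z":0,"wx":0,"wy":0,"wz":0,"hand":0.2},{"x":0.155,"y":0.024,"z":0,"wx":0,"wy":0,"wz":0,"hand":0.2},{"x":0.182,"y":0.029,"z":0,"wx":0,"wy":0,"wz":0,"hand":0.2},{"x":0.193,"y":0.03,"z":0,"wx":0,"wy":0,"wz":0,"hand":0.2},{"x":0.193,"y":0.03,"z":0,"wx":0,"wy":0,"wz":0,"hand":0.2},{"x":0.193,"y":0.03,"z":0,"wx":0,"wy":0,"wz":0,"hand":0.2}]'

```text
time: 49.68
tool_pos: [0.5621, -0.0079, 0.2064]
tool_rot: [-3.141, 0.0, 1.771]
contact_force: [0.1, -0.1, -3.4]
opening: 0.0596
```

```bash
python3 - <<'E'
import sys; sys.argv=["x","blue","5.2"]
exec(open("held.py").read())
E
python3 go.py 561.7 -6 167 101.6
```

```text
held far edge u from tcp [59.78580258 59.78662237 59.78745481 59.78829988 59.78915761] (44 + front face if visible)
tray far edge u 92.1 -> centre u 2.1, v -71.5 70.7
t 49.7 pos [562.1  -7.9 206.4] rpy [-180.     0.   101.5] f [-0.8 -0.7 -3.3] open 59.8
d [ 0.0019 -0.      0.0394] w [-0.   0.  -0.1]
```

move_arm --deltas '[{"x":0.0015,"y":0,"z":0.014,"wx":0,"wy":0,"wz":0,"hand":0.2},{"x":0.0015,"y":0,"z":0.028,"wx":0,"wy":0,"wz":0,"hand":0.2},{"x":0.0015,"y":0,"z":0.036,"wx":0,"wy":0,"wz":0,"hand":0.2},{"x":0.0015,"y":0,"z":0.0385,"wx":0,"wy":0,"wz":0,"hand":0.2},{"x":0.0015,"y":0,"z":0.04,"wx":0,"wy":0,"wz":0,"hand":0.2},{"x":0.0015,"y":0,"z":0.04,"wx":0,"wy":0,"wz":0,"hand":0.2}]'

```text
time: 50.48
tool_pos: [0.5619, -0.005, 0.1669]
tool_rot: [3.141, 0.0, 1.773]
contact_force: [0.0, 1.0, -3.7]
opening: 0.06
```

move_arm --deltas '[{"x":0,"y":0,"z":0.001,"wx":0,"wy":0,"wz":0,"hand":0.2},{"x":0,"y":0,"z":0.0015,"wx":0,"wy":0,"wz":0,"hand":0.2},{"x":0,"y":0,"z":0.0015,"wx":0,"wy":0,"wz":0,"hand":0.2}]'

```text
time: 50.85
tool_pos: [0.562, -0.005, 0.1668]
tool_rot: [3.14, 0.001, 1.773]
contact_force: [-2.8, -0.2, 8.1]
opening: 0.0591
```

Contact is made, so I release and retreat upward.

move_arm --deltas '[{"x":0,"y":0,"z":-0.001,"wx":0,"wy":0,"wz":0,"hand":0.8},{"x":0,"y":0,"z":-0.001,"wx":0,"wy":0,"wz":0,"hand":1},{"x":0,"y":0,"z":-0.001,"wx":0,"wy":0,"wz":0,"hand":1},{"x":0,"y":0,"z":-0.02,"wx":0,"wy":0,"wz":0,"hand":1},{"x":0,"y":0,"z":-0.06,"wx":0,"wy":0,"wz":0,"hand":1},{"x":0,"y":0,"z":-0.1,"wx":0,"wy":0,"wz":0,"hand":1},{"x":-0.05,"y":-0.03,"z":-0.1,"wx":0,"wy":0,"wz":0,"hand":1},{"x":-0.1,"y":-0.06,"z":-0.1,"wx":0,"wy":0,"wz":0,"hand":1}]'

```text
time: 51.85
tool_pos: [0.5228, -0.1158, 0.2654]
tool_rot: [3.14, 0.001, 1.775]
contact_force: [0.2, -0.4, 0.1]
opening: 0.0919
```

move_arm --deltas '[{"x":-0.04,"y":-0.05,"z":0,"wx":0,"wy":0,"wz":0,"hand":1},{"x":-0.08,"y":-0.1,"z":0,"wx":0,"wy":0,"wz":0,"hand":1},{"x":-0.08,"y":-0.1,"z":0,"wx":0,"wy":0,"wz":0,"hand":1},{"x":-0.08,"y":-0.1,"z":0,"wx":0,"wy":0,"wz":0,"hand":1}]'

```text
time: 52.35
tool_pos: [0.4411, -0.2136, 0.2651]
tool_rot: [3.141, -0.0, 1.772]
contact_force: [0.6, 0.3, 0.8]
opening: 0.0918
```

```bash
python3 - <<'E'
from h import *
im,p=cam("wrist"); H=cv2.cvtColor(im,cv2.COLOR_RGB2HSV); h,s,v=[H[:,:,i].astype(int) for i in range(3)]
im,p=cam("side"); H=cv2.cvtColor(im,cv2.COLOR_RGB2HSV); h,s,v=[H[:,:,i].astype(int) for i in range(3)]
for c in big(((h<6)|(h>174))&(s>140)): 
    if c[:,1].mean()>70: print("side R",rect(plane(p,c,.212)))
save(im[100:280,180:400],"s6.png",3)
im,p=cam("top"); H=cv2.cvtColor(im,cv2.COLOR_RGB2HSV); h,s,v=[H[:,:,i].astype(int) for i in range(3)]
for c in big(((h<6)|(h>174))&(s>140)): print("top R",rect(plane(p,c,.212)))
for c in big((h>100)&(h<125)&(s>120))[:2]: print("top B",rect(plane(p,c,.02)))
E
python3 go.py 561 -5 200 101
```

```text
side R (array([557.9,  15. ]), array([122.2,  58.5]), -78.4821424484253)
top R (array([556.8,  -9.2]), array([86.3, 64. ]), -78.978835105896)
top B (array([558.5,  -8.2]), array([175.9, 140. ]), -78.2882947921753)
top B (array([ 373. , -383.2]), array([41.7, 13. ]), -39.941131591796875)
t 52.5 pos [ 441.8 -212.4  264.9] rpy [180.   -0.  101.7] f [-0.1 -1.3  0.7] open 91.8
d [0.179  0.1587 0.065 ] w [ 0.  -0.   0.7]
```

View pics/s6.png

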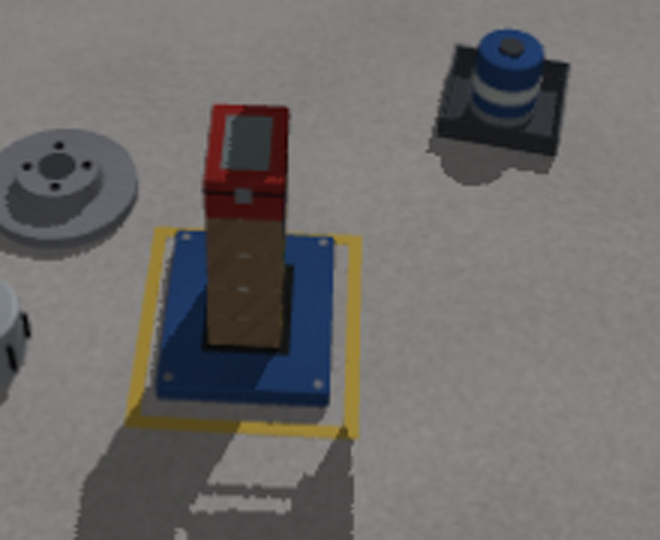

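The final side view shows a straight column with the tin square on top at (247,150), the tray inside the rectangle, and the filter upright in the pan at (508,75). Handing in.

```bash
python3 -c "
from h import *
robot.hand_in(); print(monitor.observe()['time'])"
```

```text
the job is handed in; nothing more can be done
the job is handed in; nothing more can be done
```

The job is done and handed in at about 52 s of the 208 s allowed. The hand-in reports no verdict.

- **Filter:** it stands upright in the drip pan, let go.
- **Tray:** I pushed it along the bench in two directions until it lay square in the yellow rectangle. It sits about 2 to 7 mm off centre, depending on which camera is used, against a 22 mm limit.
- **Cartons:** four were present (yellow, black, green and blue bands). They are stacked in that order from the bottom, each within about 3 mm of the tray's centre when checked with the wrist camera. The yellow carton was only checked while held, because its check after placing was confused by the yellow lines.
- **Tin:** it sits on top, about 2 mm and under 1° from the tray's centre and long side in the last top view.
- **Bystanders:** the disc, alternator and wrench looked unmoved in the side views. I did not measure them, and the last view shows only the disc in full.

**Disagreements along the way:**
- **Tool height:** the first tray push passed over the tray without touching it. The real fingertips turned out to be 19.5 mm above the reported TCP; I found this by touching the bench and allowed for it from then on.
- **Top camera:** it disagreed with the wrist and side cameras by up to about 10 mm, so I placed everything by the wrist view.

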